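# Hang the rinsed safety spectacles on the drying rail

## Robot

A 7-joint arm with a two-finger parallel gripper is mounted at the origin on the work surface. World frame = base frame: x ahead of the robot, y to its left, z up, the work surface at z = 0. Lengths are in m, angles in rad, forces in N, time in s.
With the tool pointing down it reaches from about 0.4 to 0.85 m from the base axis. Payload 10.4 kg.
Tool frame: the origin (TCP) lies between the finger pads; the fingertips stand 22 mm ahead of it and the grasp point (between the pads) lies 3 mm ahead of it (r.nose_length is the distance from the TCP to the fingertips, in m); z points along the fingers, y is the line along which they close (so a half turn about z gives the same grasp; the last joint's range is limited). The gripper opens to 87 mm and grips with 3 to 60 N. Pads are 19 mm wide; open, the fingers measure 117 mm over their backs; the gripper's body (75 mm by 190 mm) begins 51 mm behind the grasp point.
Start: joints at [-0.023, 0.332, -0.065, 1.46, 0.022, 1.35, -0.088], TCP at [0.625, 0, 0.211] pointing down, gripper open.
Joint ranges: [-2.6, 2.6], [-0.5, 2.12], [-1.47, 1.34], [0.16, 2.42], [-1.27, 4.41], [0.06, 2.06], [-2.6, 2.6]. Speed limits (rad/s): [2.22, 2.22, 2.79, 2.79, 3.14, 3.14, 3.14].

## Interface

Orientations are given as a unit quaternion [x, y, z, w].
In Python, from bench import readout, cams, r gives the robot as it stands. The module is installed in compiled form; this text tells all that it offers.
- The arm moves only by the tool step_arm, never from a script. Its argument "deltas" is a list that holds one entry, the list of rows, each a list of 7 numbers: the turn, a rotation vector about the tool's x, y, z in rad, then the shift along the tool's x, y, z in m, then the opening in per cent of the stroke, from 0 (shut) to 100 (fully open). A call has 1 to 20 rows; each row is the pose to reach, as a shift and turn from the pose commanded when the call began, along the tool's axes at that moment; what a row does not reach only later rows make up. A row lasts 1/8 s, in which the tool goes at most 62.5 mm and 10.7 degrees, less where a joint would pass 70% of its speed; a pose out of reach is approached as far as the arm can. A call with a gripper value outside its range is refused whole. The fingers move at their own pace and stop on an object; "squeeze" is the grip in N (left out, the last holds). Time passes only in rows, so rows that repeat a pose let the fingers close. It gives the time, the measured TCP pose, the force, the opening and the grip force at its end, in the units of the state.
- readout.read_state(): the state, without advancing time (a new reading comes with each control period).
- cams.camera(name): name is "scene" or "side" or "wrist"; returns a dict with "img" (400x640x3 uint8, red, green, blue), "fx", "fy", "cx", "cy" (pixels), "origin" and "rotation" of the camera in the world; the wrist camera has in their place "T_tool_cam" (4x4, takes a point from camera to tool coordinates, whose origin is the TCP and whose axes are the flange's). Camera axes: x right, y up, looking along -z (the intrinsics and any distortion apply to the point x, -y, -z); pixel columns grow to the right and rows downward; lengths in m; the calibration is good to about 2 mm. A picture is of the moment at which its call begins: read the wrist's pose just before it. There is no depth.
- r.close_job(): hands the job in; it is judged then, once.
The state is a dict: "time": time; "joint_positions": joint angles; "joint_vel": joint speeds; "joint_torque": joint torques, N m; "ee_pos": TCP position; "eef_rot": TCP orientation; "ft_force": force on the tool from outside, world axes, zero at the start; "torque": the same for the moment, N m; "width": finger opening in m; "grip_force": force on a finger pad.
Only numpy, scipy, OpenCV 4.12 (cv2) and the standard library are available. Lean on these libraries where they do the work, as an engineer would, in place of code of your own. Each camera call takes 0.05 s, during which the arm holds its last target. There are 200 camera calls.

## Task

The blue safety spectacles were left lying on their lenses in the grey drying tray, arms sticking up. Hang them on the free stretch of the steel drying rail with the lenses facing up: the rail goes between the nose pads, and one arm hangs down on each side of it. Set them down on the rail gently, not touching the red pair that already hangs there, and leave the red pair and the bottles standing around as they are.

Things in the scene. Friction and masses are not known exactly. Their poses are not given: they have to be found in the camera images.
- specs: blue rigid safety spectacles, about 80 g: lens front 150 x 52 x 10 mm, two fixed parallel side arms square to it at its ends. Origin: centre of the outer lens face. x = to the brow edge (front spans x +-26 mm), y = along the 150 mm width, z = from the lens face to the ear ends (z = 125 mm). At the start z is up, lens face on the tray floor. They also stand as worn, x up, on the surface x = -26 mm.
- specs_arm (a point): middle of the +y arm (body x 14, y 71, z 60 mm); the -y arm mirrors it at y = -71. Arms are 8 mm thick (y), 20 mm broad (x = 4 to 24) from z = 10 to 107 mm, and broaden at the ear ends (z 107 to 125) to x = -26..24. 134 mm clear between the arms. Axes as the body's.
- specs_bridge (a point): middle of the bridge on the inner side of the front, between the nose pads (body x 0, y 0, z 10 mm); here the rail bears. Two sloping nose pads at y = +-17 mm, 36 mm long in x, rise 11 mm and leave a V-shaped seat along x, about 20 mm wide at the bottom and 42 mm at the crests, that centres the bar. Axes as the body's.
- rail: fixed drying rail: round horizontal steel bar, 16 mm thick, 300 mm long, along the body's x, axis 160 mm above the origin, between two wooden posts (22 x 28 mm, 182 mm high, at x = +-155 mm) on feet 30 mm (x) x 130 mm (y) x 14 mm; a 20 mm broad, 12 mm high slat on the ground under the bar. Origin: on the white board, below the middle of the bar.
- rail_top (a point): point on top of the bar at its middle, 168 mm above the rail's origin. Axes as the rail's.
- other: red spectacles of the same shape and size, hanging loose over the bar on the rail's +x half, lenses up, arms down. Origin: centre of the outer (upper) lens face; x = along the bar, z = up. They cover x +-26 mm, y +-75 mm, z -125 to 0 mm.
- tray: fixed grey open drying tray, 190 (x) x 270 (y) x 45 mm high, walls and floor 5 mm. Origin: centre of its underside.
- board: fixed white board lying on the bench, 520 (x) x 960 (y) x 6 mm; everything stands on its top, at height 6 mm. Origin: centre of its underside.
- reagent: glass reagent bottle with white cap, 66 mm across, 118 mm high, loose. Origin: centre of its underside.
- squeeze: yellow squeeze bottle with green cap, 56 mm across, 144 mm high, loose. Origin: centre of its underside.
- flask: conical glass flask with red stopper, 76 mm across at the foot, 135 mm high, loose. Origin: centre of its underside.
Not all that is in view belongs to the job. There is more than one size of the specs; the job needs the larger.

How it is judged:
By the outcome, as a careful person would: the job done as asked, in the order asked, and still so for the second after the job is handed in, with the robot touching nothing.
It also fails if it takes over 67 s, if anything falls off the work surface, if the arm or the gripper's body presses on something with over 40 N, if the wrist force passes 120 N, or if a joint passes its speed limit or range.

## Working session

There is one attempt and no reset: what is moved stays moved. The work goes in short steps, Python scripts to look and compute and a tool call to move; the robot and the scene stay as the last step left them, time stands still between calls to the robot, and variables do not carry over. Pictures are saved under pics/ and viewed, at most 10 in all, crops included, and the job is handed in when it is done.

Besides the shell and the picture viewer there is one more tool, called after ">>>" as name(argument=value, ...), one argument or row to a line, values as JSON. step_arm: Moves the arm, as the interface text tells. Its arguments: {"type":"object","properties":{"deltas":{"type":"array"},"squeeze":{"type":"number"}},"required":["deltas"]}

```bash
mkdir -p pics; ls
python3 - <<'E'
from bench import readout,cams,r
import cv2,numpy as np
s=readout.read_state();print(s['time'],s['ee_pos'],s['eef_rot'],s['width'])
for n in ['scene','side','wrist']:
    c=cams.camera(n);cv2.imwrite(f'pics/{n}0.png',c['img'][...,::-1]);np.save(f'pics/{n}0.npy',c,allow_pickle=True)
    print({k:v for k,v in c.items() if k!='img'})
a=np.vstack([cv2.imread('pics/scene0.png')[:, :]]);
E
```

```text
pics
0.0 [6.24588980e-01 1.92032146e-05 2.10647792e-01] [ 7.07079669e-01  7.07133524e-01 -5.25311317e-04 -4.94941593e-04] 0.08699412480312739
{'fx': 429.83857119854315, 'fy': 429.83857119854315, 'cx': 314.6659566172019, 'cy': 199.46721731164607, 'origin': array([1.17181054, 0.41331428, 0.79052934]), 'rotation': array([0.21627017, 0.36942814, 0.7804258 , 0.45572539])}
{'fx': 470.2996445681483, 'fy': 470.2996445681483, 'cx': 321.99478804994556, 'cy': 193.4850146879268, 'origin': array([0.28490893, 1.04758968, 0.96371259]), 'rotation': array([-0.04151259,  0.43165562,  0.89783026, -0.0764915 ])}
{'fx': 297.6198287009175, 'fy': 297.6198287009175, 'cx': 320.722001959419, 'cy': 198.73745991861244, 'T_tool_cam': array([[ 9.83086017e-04,  9.52178953e-01,  3.05539318e-01,
         8.42590266e-02],
       [ 9.99999235e-01, -1.16561255e-03,  4.14959608e-04,
         4.49085448e-04],
       [ 7.51256270e-04,  3.05538676e-01, -9.52179370e-01,
        -1.74348502e-01],
       [ 0.00000000e+00,  0.00000000e+00,  0.00000000e+00,
         1.00000000e+00]])}
```

View pics/scene0.png

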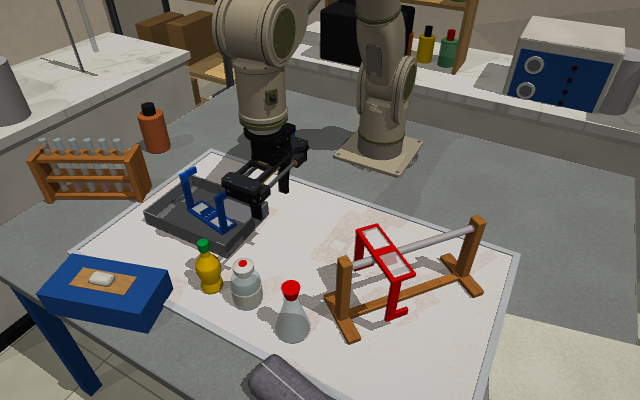

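View pics/side0.png

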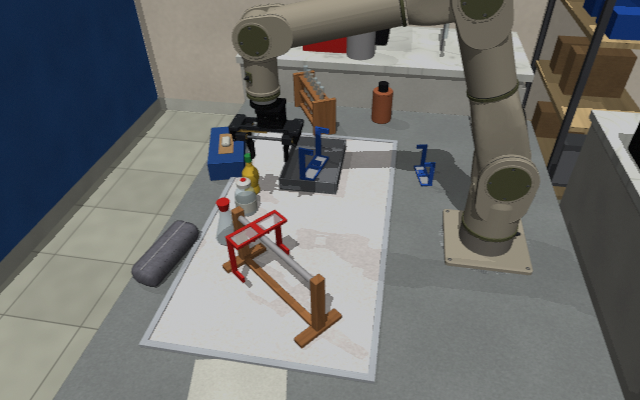

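Scene view: the blue specs are in the tray at about (207,205), and the red pair hangs on the bar at (385,255). The bar's free stretch runs to about (470,232). The side view shows a small decoy pair at (425,170), while the real pair is at (315,160). I'll measure next.

Run:
```python
import cv2,numpy as np
a=cv2.imread('pics/scene0.png')[150:345,135:525];b=cv2.imread('pics/side0.png')[110:350,200:400]
cv2.imwrite('pics/c1.png',cv2.resize(a,None,fx=2.05,fy=2.05,interpolation=cv2.INTER_CUBIC))
cv2.imwrite('pics/c2.png',cv2.resize(b,None,fx=2.5,fy=2.5,interpolation=cv2.INTER_CUBIC))
```

```text
(no output)
```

View pics/c1.png

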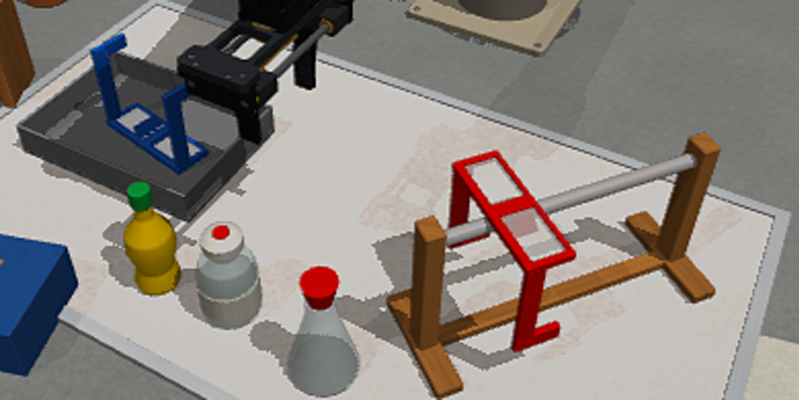

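View pics/c2.png

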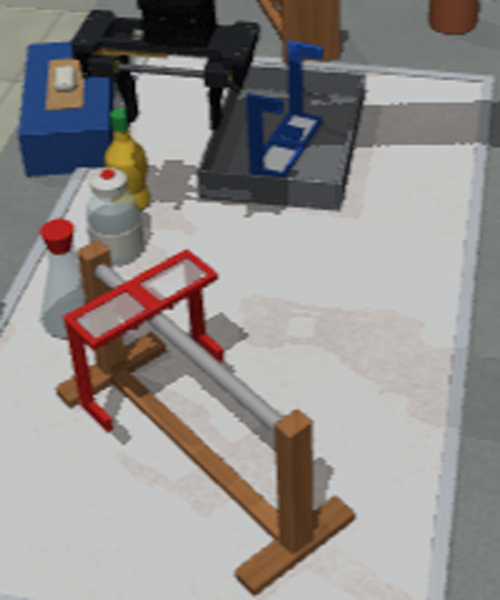

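The crops show the near arm top at crop (175,90) in the scene view and (265,97) in the side view. The ear ends point to side-view right, so body +x is roughly world +x. Bar, posts and bottles are clear in both views. I'll triangulate these points.

```bash
cat > h.py <<'E'
import numpy as np,cv2
from scipy.spatial.transform import Rotation as R
def cam(c,s=None):
    if 'origin' in c: return np.array(c['origin']),R.from_quat(c['rotation']).as_matrix()
    T=np.eye(4);T[:3,:3]=R.from_quat(s['eef_rot']).as_matrix();T[:3,3]=s['ee_pos']
    T=T@c['T_tool_cam'];return T[:3,3],T[:3,:3]
def ray(c,uv,s=None):
    o,M=cam(c,s);d=M@np.array([(uv[0]-c['cx'])/c['fx'],-(uv[1]-c['cy'])/c['fy'],-1]);return o,d/np.linalg.norm(d)
def plane(c,uv,z,s=None):
    o,d=ray(c,uv,s);return o+d*(z-o[2])/d[2]
def tri(rays):
    A=np.zeros((3,3));b=np.zeros(3)
    for o,d in rays: P=np.eye(3)-np.outer(d,d);A+=P;b+=P@o
    p=np.linalg.solve(A,b);return p,[round(1e3*np.linalg.norm(np.cross(p-o,d)),1) for o,d in rays]
E
python3 - <<'E'
from h import *
S=np.load('pics/scene0.npy',allow_pickle=True).item();D=np.load('pics/side0.npy',allow_pickle=True).item()
s=lambda u,v:ray(S,(135+u/2.05,150+v/2.05));d=lambda u,v:ray(D,(200+u/2.5,110+v/2.5))
P={'earN':((176,88),(266,99)),'earF':((108,42),(306,49)),'postN_top':((430,224),(94,249)),'postF_top':((703,142),(294,417)),
'barN':((452,236),(103,270)),'barF':((692,161),(277,418)),'redA':((455,165),(212,262)),'redB':((573,255),(70,328)),'redC':((497,154),(214,272)),'redD':((530,267),(92,345)),
'squeeze':((139,185),(121,114)),'reagent':((222,232),(108,174)),'flask':((319,272),(58,227))}
for k,(a,b) in P.items():
    p,e=tri([s(*a),d(*b)]);print(k,p.round(3),e)
f=lambda u,v,z:plane(S,(135+u/2.05,150+v/2.05),z).round(3); g=lambda u,v,z:plane(D,(200+u/2.5,110+v/2.5),z).round(3)
print('tray rim scene',[f(u,v,.051) for u,v in((22,124),(190,190),(272,122))],'side',[g(u,v,.051) for u,v in ((200,172),(343,182),(366,78))])
print('front scene',[f(u,v,.016) for u,v in((182,167),(207,153))],'side',[g(u,v,.016) for u,v in ((262,170),(283,172),(320,117))])
print('board',[f(u,v,.006) for u,v in((155,3),(788,213))])
E
```

```text
earN [ 0.561 -0.196  0.13 ] [np.float64(0.8), np.float64(0.8)]
earF [ 0.532 -0.329  0.131] [np.float64(2.7), np.float64(2.7)]
postN_top [0.659 0.191 0.189] [np.float64(1.0), np.float64(1.0)]
postF_top [0.419 0.381 0.19 ] [np.float64(1.7), np.float64(1.7)]
barN [0.648 0.207 0.174] [np.float64(1.5), np.float64(1.5)]
barF [0.437 0.376 0.177] [np.float64(3.5), np.float64(3.5)]
redA [0.546 0.164 0.161] [np.float64(1.9), np.float64(1.9)]
redB [0.64  0.319 0.202] [np.float64(0.7), np.float64(0.7)]
redC [0.533 0.203 0.183] [np.float64(1.7), np.float64(1.7)]
redD [0.634 0.285 0.152] [np.float64(4.0), np.float64(4.0)]
squeeze [ 0.726 -0.107  0.15 ] [np.float64(2.1), np.float64(2.1)]
reagent [ 0.717 -0.012  0.125] [np.float64(0.5), np.float64(0.5)]
flask [0.73  0.113 0.147] [np.float64(2.5), np.float64(2.5)]
tray rim scene [array([ 0.643, -0.394,  0.051]), array([ 0.632, -0.132,  0.051]), array([ 0.482, -0.117,  0.051])] side [array([ 0.638, -0.13 ,  0.051]), array([ 0.452, -0.139,  0.051]), array([ 0.456, -0.389,  0.051])]
front scene [array([ 0.579, -0.192,  0.016]), array([ 0.542, -0.181,  0.016])] side [array([ 0.57 , -0.193,  0.016]), array([ 0.541, -0.193,  0.016]), array([ 0.514, -0.331,  0.016])]
board [array([ 0.287, -0.483,  0.006]), array([0.272, 0.494, 0.006])]
```

>>> step_arm(
  deltas=[
    [[0,-0.18,0,0,0,-0.04,100],[0,-0.36,0,0,0,-0.08,100],[0,-0.54,0,0,0,-0.12,100],[0,-0.72,0,0,0,-0.15,100],[0,-0.8,0,0,0,-0.15,100],[0,-0.8,0,0,0,-0.15,100]],
  ],
)

```text
time: 0.9
ee_pos: [0.6248, 0.0019, 0.3595]
eef_rot: [0.65, 0.653, -0.276, 0.275]
ft_force: [-0.1, 0.2, -0.6]
width: 0.0869
grip_force: 0.0
```

```bash
cat > st.py <<'E'
from bench import readout
import json,numpy as np
s=readout.read_state();q=np.array(s['joint_positions'])
from scipy.spatial.transform import Rotation as R
M=R.from_quat(s['eef_rot']).as_matrix()
print(round(s['time'],2),q.round(3),s['ee_pos'].round(4),'w',round(s['width'],4),'g',round(s['grip_force'],1),'F',s['ft_force'].round(1));print(M.round(3))
open('log.jsonl','a').write(json.dumps([q.tolist(),list(s['ee_pos']),list(s['eef_rot'])])+'\n')
E
echo '[[-0.023, 0.332, -0.065, 1.46, 0.022, 1.35, -0.088],[0.624589,0.0000192,0.210648],[0.707079669,0.707133524,-0.000525311317,-0.000494941593]]' >log.jsonl
python3 st.py
```

```text
0.9 [-0.448  0.436 -0.025  1.243  0.732  1.823 -0.412] [0.6248 0.0019 0.3595] w 0.0869 g 0.0 F [-0.1  0.2 -0.6]
[[-0.005  1.    -0.   ]
 [ 0.696  0.003 -0.718]
 [-0.718 -0.003 -0.696]]
```

```bash
cat > fk.py <<'E'
import numpy as np,json
from scipy.spatial.transform import Rotation as R
def rots(q,sg):
    M=np.eye(3);out=[]
    for a,ax,s in zip(q,'zyzyzyz',sg): M=M@R.from_euler(ax,a*s).as_matrix();out.append(M)
    return out
if __name__=='__main__':
    import itertools
    D=[json.loads(l) for l in open('log.jsonl')]
    best=[]
    for sg in itertools.product([1],[1],[1,-1],[1,-1],[1,-1],[1,-1],[1,-1]):
        N=[rots(q,sg)[-1].T@R.from_quat(o).as_matrix() for q,p,o in D]
        e=max(np.linalg.norm(N[0]-n) for n in N); best.append((e,sg,N[0].round(3).tolist()))
    best.sort(key=lambda t:t[0]);print(best[:3])
    sg=best[0][1];A=[];b=[]
    for q,p,o in D:
        m=rots(q,sg);A.append(np.c_[[0,0,1],m[1][:,2],m[3][:,2],m[6][:,2]]);b.append(p)
    x,res,rk,sv=np.linalg.lstsq(np.vstack(A),np.hstack(b),rcond=None);print(x,rk,(np.vstack(A)@x-np.hstack(b)).round(4))
E
python3 fk.py
```

```text
[(np.float64(0.2535791048713386), (1, 1, 1, -1, 1, -1, -1), [[0.172, -0.775, -0.608], [0.985, 0.144, 0.095], [0.014, -0.615, 0.788]]), (np.float64(0.3510641717727268), (1, 1, -1, -1, 1, -1, -1), [[0.049, -0.789, -0.612], [0.998, 0.022, 0.053], [-0.028, -0.614, 0.789]]), (np.float64(0.4801801006325664), (1, 1, 1, 1, -1, -1, -1), [[-0.002, 0.904, 0.428], [1.0, 0.0, 0.005], [0.004, 0.428, -0.904]])]
[-1.37692657  1.34124694  0.16191157 -0.44706545] 4 [-0.0577 -0.0025  0.1017  0.0408  0.0036 -0.1017]
```

>>> step_arm(
  deltas=[
    [[0,-0.18,0,0,0,0,100],[0,-0.36,0,0,0,0,100],[0,-0.54,0,0,0,0,100],[0,-0.72,0,0,0,0,100],[0,-0.77,0,0,0,0,100],[0,-0.77,0,0,0,0,100]],
  ],
)

```text
time: 1.65
ee_pos: [0.625, -0.0009, 0.3615]
eef_rot: [0.501, 0.5, -0.5, 0.499]
ft_force: [1.0, 0.1, 0.0]
width: 0.087
grip_force: 0.0
```

```bash
python3 st.py
```

```text
1.65 [-0.679  0.712  0.138  1.372  1.19   2.024 -0.571] [ 0.625  -0.0009  0.3615] w 0.087 g 0.0 F [1.  0.1 0. ]
[[-0.     1.    -0.002]
 [ 0.003 -0.002 -1.   ]
 [-1.    -0.    -0.003]]
```

>>> step_arm(
  deltas=[
    [[0,0,0,0.05,0,0,100],[0,0,0,0.1,0,0,100],[0,0,0,0.12,0,0,100],[0,0,0,0.12,0,0,100]],
  ],
)

```text
time: 2.15
ee_pos: [0.6253, -0.0003, 0.2422]
eef_rot: [0.501, 0.5, -0.5, 0.499]
ft_force: [-0.3, 1.4, 0.6]
width: 0.0868
grip_force: 0.0
```

```bash
python3 st.py
```

```text
2.15 [-0.659  0.864  0.107  1.394  1.115  1.969 -0.755] [ 6.253e-01 -3.000e-04  2.422e-01] w 0.0868 g 0.0 F [-0.3  1.4  0.6]
[[ 0.001  1.    -0.001]
 [ 0.002 -0.001 -1.   ]
 [-1.     0.001 -0.002]]
```

```bash
sed -i 's/product(\[1\],\[1\]/product([1,-1],[1,-1]/' fk.py; python3 fk.py
```

```text
[(np.float64(0.0030279590826028666), (-1, 1, -1, 1, -1, 1, -1), [[-0.001, -1.0, 0.002], [1.0, -0.001, 0.0], [-0.0, 0.002, 1.0]]), (np.float64(0.011302287708053397), (1, -1, 1, -1, 1, -1, 1), [[0.001, -1.0, 0.001], [1.0, 0.001, 0.0], [-0.0, 0.001, 1.0]]), (np.float64(0.5098819717965007), (1, -1, -1, -1, 1, -1, 1), [[-0.121, -0.993, -0.002], [0.992, -0.121, 0.043], [-0.043, 0.003, 0.999]])]
[0.22838069 0.50635401 0.47873164 0.41126637] 4 [ 0.0058  0.0453 -0.0195 -0.0083  0.0116 -0.0099 -0.0059  0.0071  0.0168
  0.0005  0.0109  0.0126]
```

```bash
cat > fit.py <<'E'
from fk import *
import itertools
sg=(-1,1,-1,1,-1,1,-1)
D=[json.loads(l) for l in open('log.jsonl')];b=np.hstack([p for q,p,o in D])
ms=[rots(q,sg) for q,p,o in D]
C={'z':[np.array([0,0,1.])]*len(D),'bx':[np.array([1.,0,0])]*len(D)}
for j in range(7):
    for k,a in enumerate('xyz'):
        C[f'{j}{a}']=[m[j][:,k] for m in ms]
base=['z','1z','3z','6z'];ext=[k for k in C if k not in base and k not in('0z','2z','4z','5z')] 
res=[]
for n in (0,1,2,3):
    for e in itertools.combinations(ext,n):
        A=np.stack([np.hstack(C[k]) for k in base+list(e)],1)
        x=np.linalg.lstsq(A,b,rcond=None)[0];res.append((np.abs(A@x-b).max(),n,dict(zip(base+list(e),x.round(4)))))
for n in (0,1,2,3):
    for t in sorted([t for t in res if t[1]==n],key=lambda t:t[0])[:5]:print(round(t[0],5),{k:float(v) for k,v in t[2].items()})
E
python3 fit.py
```

```text
0.04528 {'z': 0.2284, '1z': 0.5064, '3z': 0.4787, '6z': 0.4113}
0.00128 {'z': 0.2518, '1z': 0.4536, '3z': 0.4872, '6z': 0.3619, '3y': -0.0463}
0.00128 {'z': 0.2518, '1z': 0.4536, '3z': 0.4872, '6z': 0.3619, '2y': -0.0463}
0.0016 {'z': 0.2624, '1z': 0.446, '3z': 0.4915, '6z': 0.3649, '0y': -0.0444}
0.0016 {'z': 0.2624, '1z': 0.446, '3z': 0.4915, '6z': 0.3649, '1y': -0.0444}
0.02874 {'z': 0.2323, '1z': 0.4849, '3z': 0.4904, '6z': 0.4015, '6y': -0.0201}
0.0007 {'z': 0.251, '1z': 0.452, '3z': 0.4957, '6z': 0.361, '1x': -0.0088, '3y': -0.0465}
0.0007 {'z': 0.251, '1z': 0.452, '3z': 0.4957, '6z': 0.361, '1x': -0.0088, '2y': -0.0465}
0.00078 {'z': 0.2564, '1z': 0.4503, '3z': 0.4891, '6z': 0.3631, '0y': -0.019, '2y': -0.0266}
0.00078 {'z': 0.2564, '1z': 0.4503, '3z': 0.4891, '6z': 0.3631, '1y': -0.019, '3y': -0.0266}
0.00078 {'z': 0.2564, '1z': 0.4503, '3z': 0.4891, '6z': 0.3631, '0y': -0.019, '3y': -0.0266}
0.00026 {'z': 0.2551, '1z': 0.45, '3z': 0.4952, '6z': 0.3629, '0y': -0.016, '2x': -0.0066, '3y': -0.0297}
0.00026 {'z': 0.2551, '1z': 0.45, '3z': 0.4952, '6z': 0.3629, '0y': -0.016, '2x': -0.0066, '2y': -0.0297}
0.00026 {'z': 0.2551, '1z': 0.45, '3z': 0.4952, '6z': 0.3629, '1y': -0.016, '2x': -0.0066, '2y': -0.0297}
0.00026 {'z': 0.2551, '1z': 0.45, '3z': 0.4952, '6z': 0.3629, '1y': -0.016, '2x': -0.0066, '3y': -0.0297}
0.00028 {'z': 0.2589, '1z': 0.4472, '3z': 0.4904, '6z': 0.3632, '1y': -0.0249, '3y': -0.0196, '4y': -0.0014}
```

```bash
cat > ik.py <<'E'
from fk import *
from scipy.optimize import least_squares
sg=(-1,1,-1,1,-1,1,-1)
N=np.array([[0,-1,0],[1,0,0],[0,0,1.]])
lo=np.array([-2.6,-.5,-1.47,.16,-1.27,.06,-2.6])+.03;hi=np.array([2.6,2.12,1.34,2.42,4.41,2.06,2.6])-.03
def fk(q):
    m=rots(q,sg);e=np.array([0,0,.2518])+.4536*m[1][:,2]-.0463*m[3][:,1];w=e+.4872*m[3][:,2];return w+.3619*m[6][:,2],m[6]@N,w,e
def tool(az,el,up):  # z dir by az/el(deg); tool x = up*~world z
    a,e=np.radians([az,el]);z=np.array([np.cos(e)*np.cos(a),np.cos(e)*np.sin(a),np.sin(e)])
    y=np.cross(z,[0,0,up]);y/=np.linalg.norm(y);return np.c_[np.cross(y,z),y,z]
def solve(p,M,n=12,seed=0,q0=None):
    g=np.random.default_rng(seed);out=[]
    f=lambda q:(lambda r:np.r_[(r[0]-p)*3,R.from_matrix(r[1].T@M).as_rotvec(), 1e-4*(q-(lo+hi)/2)])(fk(q))
    st=[q0] if q0 is not None else [g.uniform(lo,hi) for _ in range(n)]
    for s in st:
        r=least_squares(f,np.clip(s,lo+1e-3,hi-1e-3),bounds=(lo,hi),max_nfev=150);q=r.x;P=fk(q)
        out.append((np.linalg.norm(P[0]-p)*1e3+np.degrees(np.linalg.norm(R.from_matrix(P[1].T@M).as_rotvec())),q,P[2],P[3]))
    return sorted(out,key=lambda t:t[0])
E
cat > t.py <<'E'
from ik import *
u=np.array([-.784,.621]);n=np.array([.621,.784]);mid=np.array([.539,.286])
def show(name,p,az,el,up):
    o=[t for t in solve(p,tool(az,el,up)) if t[0]<2 and t[2][2]>.07]
    if o: t=max(o,key=lambda t:t[2][2]+t[3][2]);print(name,az,el,up,'OK',t[1].round(2),'w',t[2].round(2),'el',t[3].round(2))
for el in (-15,0,15):
  for up in (1,-1):
    show('pick+',np.array([.566,-.19,.1]),-102,el,up); show('pick-',np.array([.537,-.335,.1]),78,el,up)
    for s in (.04,.08):
      c=mid+s*u
      show(f'place far {s}',np.r_[c+.072*n,.096],-128.4,el,up);show(f'place near {s}',np.r_[c-.072*n,.096],51.6,el,up)
E
time python3 t.py
```

```text
pick+ -102 -15 1 OK [-0.22  0.82 -0.12  1.6   1.07  1.74  2.16] w [0.64 0.15 0.19] el [0.34 0.03 0.56]
pick- 78 -15 1 OK [ 1.13  1.13 -0.44  1.02 -0.63  1.86  0.64] w [ 0.46 -0.68  0.19] el [ 0.14 -0.4   0.43]
pick+ -102 -15 -1 OK [-0.31  0.83  0.01  1.6   1.    1.68 -0.95] w [0.64 0.15 0.19] el [0.33 0.06 0.56]
pick- 78 -15 -1 OK [ 0.96  1.11 -0.1   1.02 -0.86  1.94 -2.38] w [ 0.46 -0.68  0.19] el [ 0.2  -0.36  0.45]
pick+ -102 0 1 OK [-0.33  1.    0.01  1.53  1.12  1.86  2.12] w [0.64 0.16 0.1 ] el [0.37 0.08 0.5 ]
pick- 78 0 1 OK [ 1.27  1.36 -0.77  0.93 -0.53  1.92  0.49] w [ 0.46 -0.69  0.1 ] el [ 0.1  -0.44  0.31]
pick+ -102 0 -1 OK [-0.32  0.99 -0.    1.53  1.13  1.87 -1.03] w [0.64 0.16 0.1 ] el [0.38 0.08 0.5 ]
pick- 78 0 -1 OK [ 1.12  1.29 -0.42  0.93 -0.79  2.   -2.52] w [ 0.46 -0.69  0.1 ] el [ 0.15 -0.42  0.36]
real	0m35.162s
user	0m35.440s
sys	0m0.096s
```

```bash
cat > t2.py <<'E'
from ik import *
def show(name,p,az,el,up):
    o=[t for t in solve(np.array(p),tool(az,el,up),10) if t[0]<2]
    if o: t=min(o,key=lambda t:np.abs((t[1]-(lo+hi)/2)/(hi-lo)*2).max());print(name,p,az,el,up,'OK',t[1].round(2),'w',t[2].round(2),'el',t[3].round(2))
    else: print(name,p,az,el,up,'no')
for el in (-40,-50): show('pick',(.576,-.195,.083),168,el,1)
for el in (-40,-50):
  for y in (-.0,.06):
    for x in (.5,.56,.62): show('out',(x,y,.05),np.degrees(np.arctan2(y,x)),el,1)
    for x in (.45,.56): show('in',(x,y,.05),180+np.degrees(np.arctan2(y,x)),el,1)
E
python3 t2.py
```

```text
pick (0.576, -0.195, 0.083) 168 -40 1 no
pick (0.576, -0.195, 0.083) 168 -50 1 OK [ 0.22  0.97  0.05  0.91 -0.01  1.96  1.62] w [ 0.8  -0.24  0.36] el [ 0.35 -0.13  0.51]
out (0.5, -0.0, 0.05) -0.0 -40 1 no
out (0.56, -0.0, 0.05) -0.0 -40 1 no
out (0.62, -0.0, 0.05) -0.0 -40 1 no
in (0.45, -0.0, 0.05) 180.0 -40 1 OK [-0.23  0.84  0.25  1.38 -0.17  1.83  1.64] w [0.73 0.   0.28] el [0.33 0.03 0.56]
in (0.56, -0.0, 0.05) 180.0 -40 1 OK [-0.09  1.04  0.06  0.95 -0.08  2.02  1.54] w [0.84 0.   0.28] el [ 0.39 -0.01  0.48]
out (0.5, 0.06, 0.05) 6.84277341263094 -40 1 no
out (0.56, 0.06, 0.05) 6.1155035662854065 -40 1 no
out (0.62, 0.06, 0.05) 5.527540151656172 -40 1 OK [-1.29  0.59  1.17  2.39  3.74  0.49  0.54] w [0.35 0.03 0.28] el [0.08 0.2  0.65]
in (0.45, 0.06, 0.05) 187.59464336859145 -40 1 OK [-0.35  0.84  0.23  1.36 -0.16  1.83  1.63] w [0.72 0.1  0.28] el [0.33 0.07 0.56]
in (0.56, 0.06, 0.05) 186.1155035662854 -40 1 OK [-0.15  1.05 -0.03  0.94 -0.03  2.03  1.5 ] w [0.84 0.09 0.28] el [0.4  0.01 0.48]
out (0.5, -0.0, 0.05) -0.0 -50 1 no
out (0.56, -0.0, 0.05) -0.0 -50 1 no
out (0.62, -0.0, 0.05) -0.0 -50 1 no
in (0.45, -0.0, 0.05) 180.0 -50 1 OK [-0.18  0.68  0.16  1.51 -0.11  1.65  1.58] w [0.68 0.   0.33] el [0.28 0.01 0.61]
in (0.56, -0.0, 0.05) 180.0 -50 1 OK [-0.17  0.91  0.21  1.13 -0.16  1.82  1.61] w [0.79 0.   0.33] el [0.35 0.02 0.54]
out (0.5, 0.06, 0.05) 6.84277341263094 -50 1 no
out (0.56, 0.06, 0.05) 6.1155035662854065 -50 1 no
out (0.62, 0.06, 0.05) 5.527540151656172 -50 1 no
in (0.45, 0.06, 0.05) 187.59464336859145 -50 1 OK [-0.2   0.68 -0.    1.5  -0.04  1.66  1.51] w [0.68 0.09 0.33] el [0.29 0.01 0.6 ]
in (0.56, 0.06, 0.05) 186.1155035662854 -50 1 OK [-0.08  0.89 -0.16  1.12  0.05  1.83  1.45] w [0.79 0.08 0.33] el [ 0.36 -0.02  0.53]
```

```bash
cat > t3.py <<'E'
from ik import *
from concurrent.futures import ProcessPoolExecutor as X
def f(a):
    p,az,el,up=a
    o=[t for t in solve(np.array(p),tool(az,el,up),7) if t[0]<2]
    return a,(min(o,key=lambda t:np.abs((t[1]-(lo+hi)/2)/(hi-lo)*2).max())[1].round(2) if o else None)
if __name__=='__main__':
  J=[((x,y,.06),az,el,1) for x,y in((.48,0),(.58,0),(.48,.08)) for az in range(0,360,30) for el in(-40,-50)]
  with X() as e:
    for a,q in e.map(f,J): 
        if q is not None: print(a,q)
E
time python3 t3.py
```

```text
((0.48, 0, 0.06), 60, -40, 1) [ 0.7   0.29 -0.21  2.23 -1.08  0.97  0.77]
((0.48, 0, 0.06), 60, -50, 1) [ 0.51  0.19 -0.12  2.21 -0.93  0.89  0.53]
((0.48, 0, 0.06), 90, -40, 1) [ 0.93  0.56 -0.59  1.88 -0.54  1.2   0.67]
((0.48, 0, 0.06), 90, -50, 1) [ 0.84  0.43 -0.56  1.93 -0.49  1.12  0.58]
((0.48, 0, 0.06), 120, -40, 1) [ 0.95  0.87 -0.93  1.58 -0.05  1.5   0.58]
((0.48, 0, 0.06), 120, -50, 1) [ 0.91  0.71 -0.89  1.67 -0.04  1.4   0.58]
((0.48, 0, 0.06), 150, -40, 1) [ 0.39  0.83 -0.41  1.36 -0.11  1.78  1.05]
((0.48, 0, 0.06), 150, -50, 1) [ 0.41  0.7  -0.44  1.48 -0.07  1.63  1.04]
((0.48, 0, 0.06), 180, -40, 1) [-0.09  0.86  0.05  1.27 -0.07  1.89  1.54]
((0.48, 0, 0.06), 180, -50, 1) [-0.2   0.73  0.21  1.41 -0.14  1.71  1.6 ]
((0.48, 0, 0.06), 210, -40, 1) [-0.34  0.82  0.14  1.36  0.15  1.81  1.86]
((0.48, 0, 0.06), 210, -50, 1) [-0.21  0.67 -0.04  1.48  0.2   1.67  1.79]
((0.48, 0, 0.06), 240, -40, 1) [-0.15  0.7  -0.4   1.58  0.62  1.75  1.88]
((0.48, 0, 0.06), 240, -50, 1) [-0.23  0.56 -0.22  1.67  0.48  1.55  2.  ]
((0.48, 0, 0.06), 270, -40, 1) [-0.38  0.51 -0.27  1.8
[... 2634 characters left out ...]
.86  0.18  1.29  0.05  1.85  1.8 ]
((0.48, 0.08, 0.06), 210, -50, 1) [-0.38  0.71  0.05  1.42  0.09  1.7   1.74]
((0.48, 0.08, 0.06), 240, -40, 1) [-0.52  0.74 -0.04  1.48  0.4   1.73  1.96]
((0.48, 0.08, 0.06), 240, -50, 1) [-0.35  0.62 -0.22  1.58  0.43  1.61  1.92]
((0.48, 0.08, 0.06), 270, -40, 1) [-0.48  0.58 -0.3   1.77  0.73  1.57  2.06]
((0.48, 0.08, 0.06), 270, -50, 1) [-0.41  0.47 -0.3   1.82  0.65  1.43  2.15]
((0.48, 0.08, 0.06), 300, -40, 1) [-0.55  0.38 -0.33  2.1   0.97  1.3   2.19]
((0.48, 0.08, 0.06), 300, -50, 1) [-0.2   0.3  -0.61  2.11  0.91  1.23  2.33]
((0.48, 0.08, 0.06), 330, -50, 1) [ 0.64  0.16 -1.44  2.39  1.16  0.94  2.57]
real	0m17.093s
user	1m5.044s
sys	0m0.149s
```

```bash
cat > go.py <<'E'
# usage: goto(p,M): prints turn + shift in tool axes, rows needed
from bench import readout
from ik import *
def goto(p,M):
    s=readout.read_state();R0=R.from_quat(s['eef_rot']).as_matrix()
    rv=R.from_matrix(R0.T@M).as_rotvec();d=R0.T@(np.array(p)-s['ee_pos'])
    n=max(np.linalg.norm(rv)/.187,np.linalg.norm(d)/.0625)
    print('turn',rv.round(4),'shift',d.round(4),'rows>=',round(n,1))
def down(ay): # tool down, tool y at azimuth ay deg
    a=np.radians(ay);y=np.array([np.cos(a),np.sin(a),0]);z=np.array([0,0,-1.]);return np.c_[np.cross(y,z),y,z]
E
python3 -c "
from go import *
goto([.56,-.22,.30],down(78))
print([ (t[0].round(1),t[1].round(2)) for t in solve(np.array([.56,-.22,.30]),down(78),4)])"
```

```text
turn [-1.0526  1.2993 -1.0558] shift [-0.0583 -0.065   0.2197] rows>= 10.6
[(np.float64(0.0), array([-0.05,  0.28,  0.45,  1.38, -0.12,  1.51,  1.75])), (np.float64(240.1), array([ 2.48, -0.47, -1.38,  2.16, -1.24,  1.15, -2.57])), (np.float64(256.8), array([-0.27,  0.43,  1.31,  2.06, -1.24,  1.13, -2.57])), (np.float64(269.5), array([0.5 , 1.18, 1.31, 0.19, 4.38, 2.03, 1.79]))]
```

>>> step_arm(
  deltas=[
    [[-0.09,0.11,-0.09,-0.03,0,0,100],[-0.18,0.22,-0.18,-0.06,0,0.02,100],[-0.27,0.33,-0.27,-0.06,-0.01,0.04,100],[-0.36,0.44,-0.36,-0.06,-0.02,0.06,100],[-0.45,0.56,-0.45,-0.06,-0.03,0.09,100],[-0.55,0.68,-0.55,-0.06,-0.04,0.12,100],[-0.65,0.8,-0.65,-0.06,-0.05,0.15,100],[-0.75,0.92,-0.75,-0.06,-0.06,0.18,100],[-0.85,1.05,-0.85,-0.06,-0.065,0.2,100],[-0.95,1.17,-0.95,-0.06,-0.065,0.22,100],[-1.0526,1.2993,-1.0558,-0.058,-0.065,0.22,100],[-1.0526,1.2993,-1.0558,-0.058,-0.065,0.22,100],[-1.0526,1.2993,-1.0558,-0.058,-0.065,0.22,100]],
  ],
)

```text
time: 3.78
ee_pos: [0.5601, -0.2226, 0.3014]
eef_rot: [0.105, 0.994, -0.002, 0.001]
ft_force: [-0.6, 0.4, 0.0]
width: 0.0871
grip_force: 0.0
```

```bash
python3 st.py
python3 - <<'E'
from bench import readout,cams
import cv2,numpy as np
s=readout.read_state();c=cams.camera('wrist');c['s']=s
np.save('pics/w1.npy',c,allow_pickle=True);cv2.imwrite('pics/w1.png',c['img'][...,::-1])
d=cams.camera('scene');np.save('pics/s1.npy',d,allow_pickle=True)
d=cams.camera('side');np.save('pics/d1.npy',d,allow_pickle=True)
E
```

```text
3.77 [ 0.043  0.25   0.321  1.395 -0.076  1.505  1.72 ] [ 0.5601 -0.2226  0.3014] w 0.0871 g 0.0 F [-0.6  0.4  0. ]
[[-0.978  0.21   0.002]
 [ 0.21   0.978 -0.004]
 [-0.003 -0.003 -1.   ]]
```

View pics/w1.png

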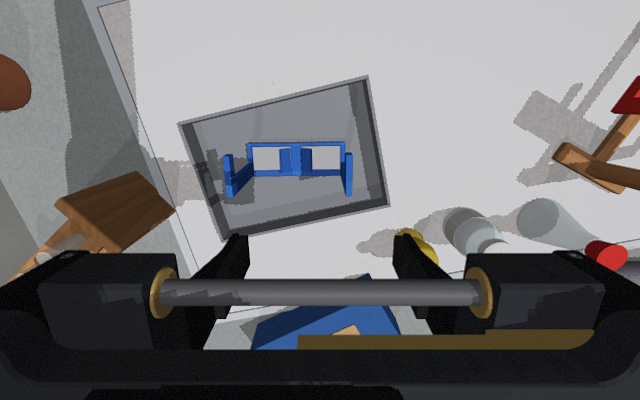

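Wrist view: the front is level in the image at columns 247–345, rows 142–176, with the ears at about (228,175) and (349,172). So the yaw of −12° is right. Next I'll measure edges from the blue mask.

Run:
```python
from h import *
c=np.load('pics/w1.npy',allow_pickle=True).item();s=c['s'];im=c['img']
hsv=cv2.cvtColor(im,cv2.COLOR_RGB2HSV);m=((hsv[...,0]>105)&(hsv[...,0]<125)&(hsv[...,1]>140)&(hsv[...,2]>50)).astype(np.uint8)
for r in range(136,202): print(r,''.join('#' if m[r,k] else '.' for k in range(218,358)))
```

```text
136 ............................................................................................................................................
137 ............................................................................................................................................
138 ............................................................................................................................................
139 ............................................................................................................................................
140 ............................................................................................................................................
141 ............................................................................................................................................
142 ........................................................................................##...##.###############################.............
143 ..............................###################################################
[... 7769 characters left out ...]
........................................................................................................................
198 ............................................................................................................................................
199 ............................................................................................................................................
200 ............................................................................................................................................
201 ............................................................................................................................................
```

Run:
```python
from h import *
c=np.load('pics/w1.npy',allow_pickle=True).item();s=c['s'];im=c['img']
P=lambda u,v,z:plane(c,(u,v),z,s)
L1,L2=P(222,156,.136),P(225.5,197,.136);R1,R2=P(352.8,153.5,.136),P(352.2,195.8,.136)
print('ears',L1.round(4),L2.round(4),R1.round(4),R2.round(4))
az=lambda v:np.degrees(np.arctan2(v[1],v[0])).round(2)
print('y az',az(R1-L1),az(R2-L2),'x az',az(L2-L1),az(R2-R1),'w',np.linalg.norm(R1-L1),np.linalg.norm(R2-L2),np.linalg.norm(L2-L1),np.linalg.norm(R2-R1))
print('centre ears',((L1+L2+R1+R2)/4).round(4))
a,b=P(247,143,.021),P(345,142,.021);d,e=P(255,175.5,.021),P(335,175.5,.021);print('front rear edge',a.round(4),b.round(4),az(b-a),'fwd',d.round(4),e.round(4))
# triangulated height check of ears with scene view
S=np.load('pics/s1.npy',allow_pickle=True).item()
p=(R1+R2)/2;o,M=cam(S);q=M.T@(p-o);print('right ear in scene px',S['cx']+S['fx']*q[0]/-q[2],S['cy']-S['fy']*q[1]/-q[2])
hsv=cv2.cvtColor(S['img'],cv2.COLOR_RGB2HSV);m=((hsv[...,0]>105)&(hsv[...,0]<125)&(hsv[...,1]>140)&(hsv[...,2]>50))
print(np.argwhere(m[180:206,170:245])[:3]+[180,170])
for r in range(165,205): print(r,''.join('#' if m[r,k] else '.' for k in range(170,240)))
```

```text
ears [ 0.5107 -0.3286  0.136 ] [ 0.5588 -0.3397  0.136 ] [ 0.5391 -0.1814  0.136 ] [ 0.5887 -0.191   0.136 ]
y az 79.1 78.62 x az -13.0 -10.96 w 0.14993343452652133 0.1516873419873513 0.04933432182256193 0.050589427919826645
centre ears [ 0.5493 -0.2602  0.136 ]
front rear edge [ 0.5108 -0.3276  0.021 ] [ 0.5402 -0.1822  0.021 ] 78.57 fwd [ 0.5619 -0.3296  0.021 ] [ 0.5879 -0.207   0.021 ]
right ear in scene px 223.02833684030887 193.05607961455652
[[180 181]
 [180 182]
 [180 183]]
165 ......................................................................
166 ........................#.............................................
167 ......................####............................................
168 .....................#####............................................
169 ..................########............................................
170 ................##########............................................
171 ...............############...........................................
172 .............##############...........................................
173 .........
[... 1686 characters left out ...]
.##############..........
196 ..............########.......................##############...........
197 ...............#######......................#############.............
198 ...............########......................##########...............
199 ................#######......................########.................
200 ...............########........##............########.................
201 ................#######......#####...........########.................
202 ................#######....####..###.........########.................
203 ................########..###.....###.........#######.................
204 ................############........###.......########................
```

```bash
cat >> go.py <<'E'
def tcp(g,M): return np.array(g)-.003*M[:,2]
def chk(p,M,q0=None):
    if q0 is None: q0=np.array(readout.read_state()['joint_positions'])
    t=solve(np.array(p),M,q0=q0)[0];print('ik err',round(t[0],1),t[1].round(2));return t[1]
E
python3 -c "
from go import *
M=tool(168.7,-50,1);print(M.round(2))
g=tcp([.5776,-.1934,.081],M);print(g)
a=g+[0,0,.1];q=chk(a,M);chk(g,M,q);goto(a,M)"
```

```text
[[-0.75  0.2  -0.63]
 [ 0.15  0.98  0.13]
 [ 0.64 -0.   -0.77]]
[ 0.57949098 -0.19377786  0.08329813]
ik err 14.3 [ 0.1   0.87  0.29  0.91 -0.13  2.03  1.72]
ik err 0.0 [ 0.3   0.97 -0.14  0.9   0.11  1.98  1.56]
turn [ 0.0015  0.7013 -0.0116] shift [-0.0133  0.0295  0.1175] rows>= 3.8
```

```bash
python3 -c "
from go import *
q=None
for el,h in((-75,.13),(-62,.06),(-50,0)):
    M=tool(168.7,el,1);g=tcp([.5776,-.1934,.081+h],M);q=chk(g,M,q);goto(g,M)"
```

```text
ik err 0.0 [0.23 0.51 0.02 1.23 0.   1.66 1.62]
turn [-0.001   0.265  -0.0114] shift [-0.0123  0.0295  0.0869] rows>= 1.5
ik err 0.0 [ 0.4   0.75 -0.3   1.08  0.18  1.83  1.5 ]
turn [ 3.000e-04  4.919e-01 -1.160e-02] shift [-0.0127  0.0296  0.1571] rows>= 2.6
ik err 0.0 [ 0.33  0.98 -0.22  0.9   0.16  1.98  1.53]
turn [ 0.0015  0.7013 -0.0116] shift [-0.013   0.0298  0.2175] rows>= 3.8
```

>>> step_arm(
  deltas=[
    [[0,0.13,-0.011,-0.012,0.03,0.04,70],[0,0.265,-0.011,-0.0125,0.03,0.087,60],[0,0.33,-0.011,-0.0125,0.03,0.105,60],[0,0.4,-0.011,-0.0125,0.03,0.13,60],[0,0.49,-0.011,-0.0125,0.03,0.157,60],[0,0.56,-0.011,-0.013,0.03,0.175,60],[0,0.63,-0.011,-0.013,0.03,0.197,60],[0.0015,0.7,-0.0116,-0.013,0.03,0.2175,60],[0.0015,0.7,-0.0116,-0.013,0.03,0.2175,60],[0.0015,0.7,-0.0116,-0.013,0.03,0.2175,60]],
  ],
)

```text
time: 5.18
ee_pos: [0.5795, -0.1934, 0.0836]
eef_rot: [0.092, 0.935, 0.034, -0.339]
ft_force: [0.2, 0.1, -0.1]
width: 0.0523
grip_force: 0.0
```

```bash
python3 st.py
python3 - <<'E'
from bench import cams
import cv2,numpy as np
a=cams.camera('scene')['img'][130:270,140:320];b=cams.camera('side')['img'][60:200,220:400]
cv2.imwrite('pics/g1.png',cv2.resize(np.hstack([a,b])[...,::-1],None,fx=2.2,fy=2.2,interpolation=cv2.INTER_CUBIC))
E
```

```text
5.17 [ 0.106  0.997  0.282  0.903 -0.15   1.959  1.716] [ 0.5795 -0.1934  0.0836] w 0.0523 g 0.0 F [ 0.2  0.1 -0.1]
[[-0.753  0.195 -0.629]
 [ 0.15   0.981  0.125]
 [ 0.641  0.    -0.767]]
```

View pics/g1.png

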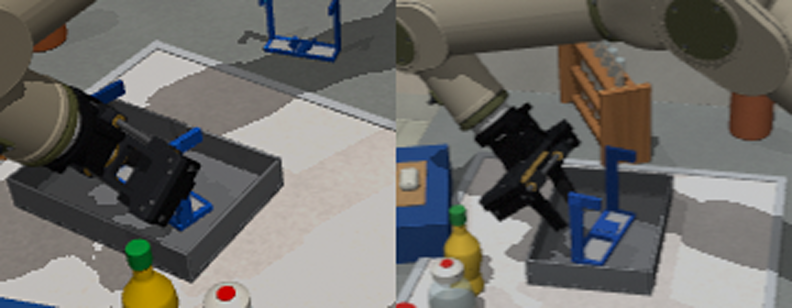

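The fingers straddle the near arm, clear of the tray and bottles. Closing now.

>>> step_arm(
  deltas=[
    [[0,0,0,0,0,0,20],[0,0,0,0,0,0,5],[0,0,0,0,0,0,0],[0,0,0,0,0,0,0],[0,0,0,0,0,0,0],[0,0,0,0,0,0,0]],
  ],
  squeeze=35,
)

```text
time: 6.02
ee_pos: [0.5788, -0.1936, 0.0817]
eef_rot: [0.092, 0.935, 0.034, -0.341]
ft_force: [-0.7, 0.2, -0.4]
width: 0.0068
grip_force: 35.0
```

```bash
python3 st.py; python3 -c "
from go import *
# body pose -> tool in body
Rb=np.c_[[.981,-.196,0],[.196,.981,0],[0,0,1]]
s=readout.read_state();Rt=R.from_quat(s['eef_rot']).as_matrix()
H=Rb.T@Rt; pb=Rb.T@(np.array(s['ee_pos'])-[.550,-.2604,.011]);print(pb,H.round(3))
np.savez('hold1.npz',H=H,pb=pb)
# lifted: un-tilt to el -75, up .15
M=tool(168.7,-80,1);p=np.array([.56,-.17,.26]);q=chk(p,M);goto(p,M)
# release: body x up, body z az 90, y=+X
Rs=np.c_[[0,0,1],[1,0,0],[0,1,0]]; Mt=Rs@H; print(Mt.round(2))
c=np.array([.47,-.05,.006+.026]); pt=c+Rs@pb;print('release tcp',pt); 
for h in(.12,.0): q=chk(pt+[0,0,h],Mt,q)
best=solve(pt,Mt,10)[0];print(best[0],best[1].round(2))
"
```

```text
6.03 [ 0.107  1.001  0.282  0.902 -0.151  1.961  1.717] [ 0.5788 -0.1936  0.0817] w 0.0068 g 35.0 F [-0.7  0.2 -0.4]
[[-0.75   0.196 -0.632]
 [ 0.149  0.981  0.127]
 [ 0.645  0.001 -0.765]]
[0.01513242 0.07120087 0.07065682] [[-0.765 -0.    -0.645]
 [-0.001  1.     0.001]
 [ 0.645  0.001 -0.765]]
ik err 0.0 [-0.16  0.42  0.53  1.33 -0.18  1.62  1.73]
turn [ 9.000e-04 -5.259e-01  5.000e-04] shift [ 0.1326  0.0196 -0.1215] rows>= 2.9
[[-0.    1.    0.  ]
 [ 0.64  0.   -0.76]
 [-0.76 -0.   -0.64]]
release tcp [0.54120087 0.02065682 0.04713242]
ik err 0.0 [-0.96  0.53  0.5   1.67  0.51  1.47 -0.64]
ik err 0.0 [-0.72  0.64  0.18  1.71  0.62  1.37 -0.86]
4.337408270714201e-06 [-0.37  0.63 -0.27  1.71  0.82  1.51 -0.99]
```

>>> step_arm(
  deltas=[
    [[0,0,0,0.01,0,-0.012,0],[0,-0.02,0,0.03,0,-0.033,0],[0,-0.1,0,0.06,0,-0.06,0],[0,-0.23,0,0.09,0.01,-0.085,0],[0,-0.38,0,0.115,0.015,-0.105,0],[0,-0.526,0,0.133,0.02,-0.12,0],[0,-0.526,0,0.133,0.02,-0.12,0],[0,-0.526,0,0.133,0.02,-0.12,0]],
  ],
)

```text
time: 7.02
ee_pos: [0.5586, -0.1691, 0.2591]
eef_rot: [0.098, 0.991, 0.009, -0.088]
ft_force: [0.4, -0.1, -0.8]
width: 0.007
grip_force: 35.0
```

```bash
python3 st.py
cat > t4.py <<'E'
from go import *
z=np.load('hold1.npz');H,pb=z['H'],z['pb']
Rs=np.c_[[0,0,1],[1,0,0],[0,1,0]]; Mt=Rs@H; pt=np.array([.47,-.05,.032])+Rs@pb
a=pt+[0,0,.12]; goto(a,Mt)
s=readout.read_state();R0=R.from_quat(s['eef_rot']);rv=(R0.inv()*R.from_matrix(Mt)).as_rotvec();q=None
for f in(.25,.5,.75,1):
    M=(R0*R.from_rotvec(rv*f)).as_matrix();p=np.array(s['ee_pos'])*(1-f)+a*f
    q=chk(p,M,q)
    Rb=M@H.T;c=p-Rb@pb
    pts=np.array([[x,y,zz] for x in(-.026,.026) for y in(-.075,.075) for zz in(0,.125)])@Rb.T+c;print('low',pts.min(0).round(3),'max',pts.max(0).round(3))
E
python3 t4.py
```

```text
7.03 [-0.01   0.369  0.306  1.347 -0.095  1.618  1.664] [ 0.5586 -0.1691  0.2591] w 0.007 g 35.0 F [ 0.4 -0.1 -0.8]
[[-0.966  0.195 -0.172]
 [ 0.192  0.981  0.036]
 [ 0.176  0.001 -0.984]]
turn [ 0.4869 -0.8722  1.3432] shift [0.0372 0.1826 0.1003] rows>= 9.0
ik err 0.0 [ 0.13  0.19 -0.11  1.6   0.18  1.37  1.04]
low [ 0.424 -0.281  0.157] max [ 0.602 -0.083  0.303]
ik err 0.0 [ 0.01  0.14 -0.24  1.76  0.44  1.29  0.36]
low [ 0.395 -0.22   0.143] max [ 0.591 -0.021  0.277]
ik err 0.0 [-0.16  0.24 -0.31  1.78  0.68  1.42 -0.31]
low [ 0.385 -0.141  0.133] max [0.571 0.033 0.234]
ik err 0.0 [-0.36  0.47 -0.28  1.67  0.78  1.65 -0.84]
low [ 0.395 -0.05   0.126] max [0.545 0.075 0.178]
```

```bash
cat > t4.py <<'E'
from go import *
z=np.load('hold1.npz');H,pb=z['H'],z['pb']
zb=np.array([-.5,.8660254,0]);xb=np.array([0,0,1.]);Rs=np.c_[xb,np.cross(zb,xb),zb]; Mt=Rs@H; pt=np.array([.465,-.06,.032])+Rs@pb
a=pt+[0,0,.12]; goto(a,Mt);print(pt)
s=readout.read_state();R0=R.from_quat(s['eef_rot']);rv=(R0.inv()*R.from_matrix(Mt)).as_rotvec();q=None
for f in(.25,.5,.75,1):
    M=(R0*R.from_rotvec(rv*f)).as_matrix();p=np.array(s['ee_pos'])*(1-f)+a*f
    q=chk(p,M,q)
    Rb=M@H.T;c=p-Rb@pb
    pts=np.array([[x,y,zz] for x in(-.026,.026) for y in(-.075,.075) for zz in(0,.125)])@Rb.T+c;print('low',pts.min(0).round(3),'max',pts.max(0).round(3))
chk(pt,Mt,q)
E
python3 t4.py
```

```text
turn [ 0.303  -0.9813  0.8341] shift [0.0884 0.1887 0.1094] rows>= 7.1
[0.49133335 0.03679103 0.04713242]
ik err 0.0 [ 0.22  0.12 -0.18  1.67  0.13  1.31  1.19]
low [ 0.423 -0.278  0.157] max [ 0.595 -0.087  0.295]
ik err 0.0 [-0.09 -0.03 -0.09  1.93  0.36  1.11  0.65]
low [ 0.385 -0.225  0.142] max [ 0.58  -0.024  0.266]
ik err 0.0 [-0.23 -0.04 -0.26  2.08  0.68  1.12 -0.05]
low [ 0.356 -0.165  0.132] max [0.558 0.033 0.227]
ik err 0.0 [-0.37  0.14 -0.42  2.1   0.91  1.36 -0.69]
low [ 0.337 -0.098  0.126] max [0.53  0.086 0.178]
ik err 0.0 [-0.43  0.37 -0.37  2.15  1.04  1.24 -0.95]
```

>>> step_arm(
  deltas=[
    [[0.03,-0.098,0.083,0.009,0.019,0.011,0],[0.06,-0.196,0.167,0.018,0.038,0.022,0],[0.091,-0.294,0.25,0.027,0.057,0.033,0],[0.121,-0.393,0.334,0.035,0.075,0.044,0],[0.152,-0.491,0.417,0.044,0.094,0.055,0],[0.182,-0.589,0.5,0.053,0.113,0.066,0],[0.212,-0.687,0.584,0.062,0.132,0.077,0],[0.242,-0.785,0.667,0.071,0.151,0.088,0],[0.273,-0.883,0.751,0.08,0.17,0.098,0],[0.303,-0.9813,0.8341,0.0884,0.1887,0.1094,0],[0.303,-0.9813,0.8341,0.0884,0.1887,0.1094,0],[0.303,-0.9813,0.8341,0.0884,0.1887,0.1094,0],[0.303,-0.9813,0.8341,0.0884,0.1887,0.1094,0]],
  ],
)

```text
time: 8.65
ee_pos: [0.4921, 0.0354, 0.1673]
eef_rot: [0.454, 0.785, -0.211, 0.366]
ft_force: [-0.1, -0.4, -0.3]
width: 0.0074
grip_force: 35.0
```

```bash
python3 st.py
python3 - <<'E'
from bench import cams
import cv2,numpy as np
A=cams.camera('scene');B=cams.camera('side');np.save('pics/s2.npy',A,allow_pickle=True);np.save('pics/d2.npy',B,allow_pickle=True)
a=A['img'][110:310,200:400];b=B['img'][80:280,230:430]
cv2.imwrite('pics/g2.png',cv2.resize(np.hstack([a,b])[...,::-1],None,fx=2,fy=2,interpolation=cv2.INTER_CUBIC))
E
python3 - <<'E'
import sys;sys.path.insert(0,'.')
E
python3 t4.py | head -2
```

```text
8.65 [-0.602  0.142 -0.171  2.092  0.893  1.333 -0.672] [0.4921 0.0354 0.1673] w 0.0074 g 35.0 F [-0.1 -0.4 -0.3]
[[-0.32   0.867  0.382]
 [ 0.558  0.499 -0.663]
 [-0.765  0.001 -0.644]]
turn [-0.0003  0.0013 -0.003 ] shift [ 0.0012 -0.     -0.0008] rows>= 0.0
[0.49133335 0.03679103 0.04713242]
```

View pics/g2.png

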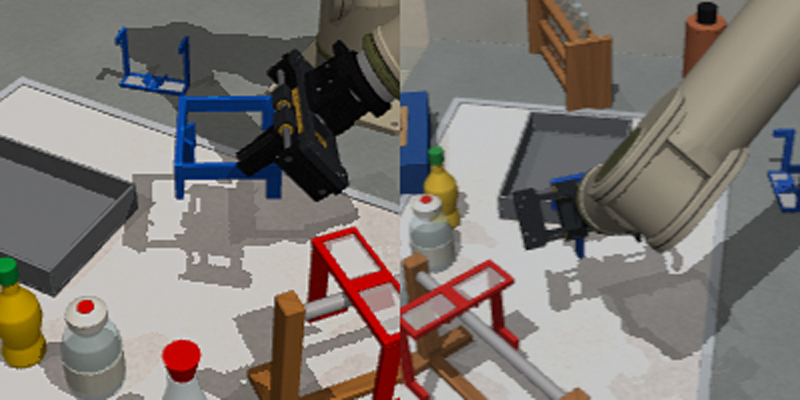

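The specs are held as worn (x up) over free board, well clear of the red pair and the bottles. Lowering.

>>> step_arm(
  deltas=[
    [[0,0,0,0.0153,0,0.0129,0],[0,0,0,0.038,0,0.032,0],[0,0,0,0.061,0,0.0515,0],[0,0,0,0.0765,0,0.0644,0],[0,0,0,0.084,0,0.071,0],[0,0,0,0.0865,0,0.073,0],[0,0,0,0.0885,0,0.0745,0],[0,0,0,0.0885,0,0.0745,0],[0,0,0,0.0885,0,0.0745,0]],
  ],
)

```text
time: 9.88
ee_pos: [0.4922, 0.0367, 0.0518]
eef_rot: [0.453, 0.785, -0.21, 0.366]
ft_force: [0.6, -0.3, -1.3]
width: 0.0073
grip_force: 35.0
```

```bash
python3 st.py
```

```text
9.88 [-0.62   0.358 -0.16   2.145  0.992  1.191 -0.913] [0.4922 0.0367 0.0518] w 0.0073 g 35.0 F [ 0.6 -0.3 -1.3]
[[-0.321  0.866  0.384]
 [ 0.558  0.501 -0.662]
 [-0.765  0.002 -0.643]]
```

>>> step_arm(
  deltas=[
    [[0,0,0,0.0011,0,0.001,0],[0,0,0,0.0023,0,0.0019,0],[0,0,0,0.003,0,0.0026,0],[0,0,0,0.0034,0,0.0029,0],[0,0,0,0.0034,0,0.0029,0]],
  ],
)

```text
time: 10.5
ee_pos: [0.492, 0.0365, 0.047]
eef_rot: [0.453, 0.785, -0.211, 0.366]
ft_force: [-1.4, 0.8, 2.2]
width: 0.0072
grip_force: 35.0
```

```bash
python3 st.py
```

```text
10.5 [-0.621  0.369 -0.159  2.146  0.997  1.187 -0.922] [0.492  0.0365 0.047 ] w 0.0072 g 35.0 F [-1.4  0.8  2.2]
[[-0.321  0.866  0.384]
 [ 0.557  0.501 -0.662]
 [-0.766  0.001 -0.643]]
```

>>> step_arm(
  deltas=[
    [[0,0,0,0,0,0,15],[0,0,0,0,0,0,30],[0,0,0,0,0,0,45],[0,0,0,0,0,0,45],[0,0,0,0,0,-0.03,45],[0,0,0,0,0,-0.08,45],[0,0,0,0,0,-0.13,45],[0,0,0,-0.04,0,-0.16,45],[0,0,0,-0.08,0,-0.16,45],[0,0,0,-0.08,0,-0.16,45]],
  ],
)

```text
time: 11.75
ee_pos: [0.4572, 0.097, 0.2132]
eef_rot: [0.455, 0.784, -0.209, 0.367]
ft_force: [-0.2, 0.8, -0.5]
width: 0.0393
grip_force: 0.0
```

```bash
python3 st.py
cat > t5.py <<'E'
from go import *
M=down(30);p=np.array([.49,.0,.30]);q=chk(p,M);goto(p,M)
# continue to regrasp: tool az 120 el -45 ; y_t either
zb=np.array([-.5,.8660254,0]);yb=np.array([.8660254,.5,0]);xb=np.array([0,0,1.])
c=np.array([.465,-.06,.032]);g=c+.014*xb+.071*yb+.06*zb
for up in(1,-1):
    M=tool(120,-45,up);pt=tcp(g,M);print(up,M[:,1].round(2),pt.round(4))
    for h in(.15,0): q2=chk(pt+[0,0,h],M,q)
    M2=tool(300,-45,-up); chk(pt+[0,0,.12],M2,q2)
E
python3 t5.py
```

```text
11.75 [-0.687  0.111 -0.237  2.015  0.81   1.495 -0.68 ] [0.4572 0.097  0.2132] w 0.0393 g 0.0 F [-0.2  0.8 -0.5]
[[-0.317  0.867  0.384]
 [ 0.56   0.498 -0.662]
 [-0.765  0.006 -0.644]]
ik err 0.0 [-0.01  0.01 -0.09  1.65  0.    1.48  0.43]
turn [ 0.0043  0.8716 -0.0042] shift [-0.1312 -0.0194  0.0209] rows>= 4.7
1 [ 0.87  0.5  -0.  ] [0.4975 0.0256 0.0481]
ik err 0.0 [ 0.5   0.49 -0.36  1.51 -0.43  1.68  0.73]
ik err 0.0 [ 0.5   0.67 -0.35  1.6  -0.37  1.45  0.83]
ik err 0.0 [-0.32  0.1  -0.39  2.09  0.85  1.29 -0.58]
-1 [-0.87 -0.5  -0.  ] [0.4975 0.0256 0.0481]
ik err 0.0 [-0.15  0.55  0.54  1.51 -0.73  1.82 -2.14]
ik err 0.0 [-0.08  0.72  0.43  1.6  -0.75  1.6  -2.  ]
ik err 97.5 [-1.41  0.75  1.31  1.85 -0.17  0.99 -2.57]
```

>>> step_arm(
  deltas=[
    [[0,0.17,0,-0.04,-0.005,0,60],[0,0.34,0,-0.08,-0.01,0.005,60],[0,0.51,0,-0.11,-0.015,0.01,60],[0,0.68,0,-0.131,-0.019,0.02,60],[0.004,0.8716,-0.004,-0.131,-0.019,0.021,60],[0.004,0.8716,-0.004,-0.131,-0.019,0.021,60],[0.004,0.8716,-0.004,-0.131,-0.019,0.021,60]],
  ],
)

```text
time: 12.62
ee_pos: [0.4896, 0.0022, 0.2966]
eef_rot: [0.499, 0.867, -0.003, -0.001]
ft_force: [-0.8, 1.0, -0.5]
width: 0.052
grip_force: 0.0
```

```bash
python3 st.py
python3 - <<'E'
from bench import readout,cams
from h import *
s=readout.read_state();c=cams.camera('wrist');c['s']=s
np.save('pics/w2.npy',c,allow_pickle=True);a=c['img']
d=cams.camera('scene');np.save('pics/s3.npy',d,allow_pickle=True)
cv2.imwrite('pics/w2.png',a[...,::-1])
# predicted pixel of corners
zb=np.array([-.5,.8660254,0]);yb=np.array([.8660254,.5,0]);o,M=cam(c,s)
for y,z in((.075,0),(-.075,0),(.075,.125),(-.075,.125)):
    p=np.array([.465,-.06,.032])+[0,0,.024]+y*yb+z*zb;q=M.T@(p-o);print(y,z,(c['cx']+c['fx']*q[0]/-q[2]).round(1),(c['cy']-c['fy']*q[1]/-q[2]).round(1))
E
```

```text
12.62 [-0.32  -0.008  0.219  1.674  0.005  1.48   0.426] [0.4896 0.0022 0.2966] w 0.052 g 0.0 F [-0.8  1.  -0.5]
[[-0.503  0.864 -0.005]
 [ 0.864  0.503 -0.004]
 [-0.001 -0.006 -1.   ]]
0.075 0 337.2 193.9
-0.075 0 234.3 193.3
0.075 0.125 339.2 103.8
-0.075 0.125 226.4 103.3
```

View pics/w2.png

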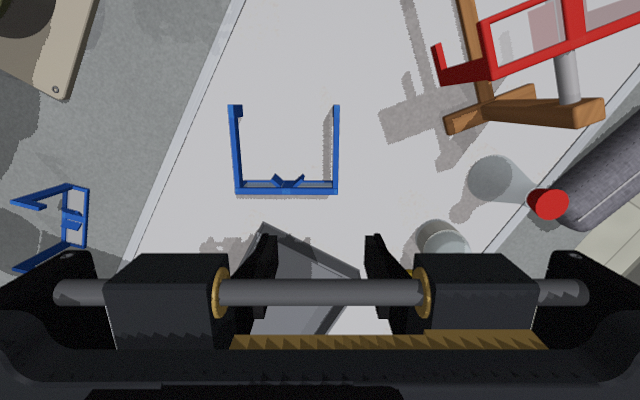

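The specs stand as worn. Corners are at (338,194), (235,194), (339,104) and (228,104), within 2 px of the prediction. Now the second grasp, from the lens side.

```bash
cat > t6.py <<'E'
from go import *
zb=np.array([-.5,.8660254,0]);yb=np.array([.8660254,.5,0]);xb=np.array([0,0,1.])
g=np.array([.465,-.06,.032])+.014*xb+.0715*yb+.06*zb;M=tool(120,-45,1);pt=tcp(g,M)
q=chk(pt+[0,0,.1],M);goto(pt+[0,0,.1],M);goto(pt,M);chk(pt,M,q)
E
python3 t6.py
```

```text
ik err 0.0 [ 0.29  0.53 -0.08  1.55 -0.51  1.63  0.85]
turn [-0.0071  0.7864  0.0031] shift [0.0155 0.0197 0.1489] rows>= 4.2
turn [-0.0071  0.7864  0.0031] shift [0.0156 0.0202 0.2489] rows>= 4.2
ik err 0.0 [ 0.51  0.67 -0.38  1.6  -0.36  1.45  0.82]
```

>>> step_arm(
  deltas=[
    [[0,0.17,0,0.004,0.005,0.035,60],[0,0.34,0,0.008,0.01,0.07,60],[0,0.5,0,0.012,0.015,0.1,60],[0,0.66,0,0.0155,0.02,0.13,60],[-0.007,0.786,0.003,0.0155,0.02,0.15,60],[-0.007,0.786,0.003,0.0155,0.02,0.175,60],[-0.007,0.786,0.003,0.0155,0.02,0.205,60],[-0.007,0.786,0.003,0.0155,0.02,0.23,60],[-0.007,0.786,0.003,0.0155,0.02,0.249,60],[-0.007,0.786,0.003,0.0155,0.02,0.249,60],[-0.007,0.786,0.003,0.0155,0.02,0.249,60]],
  ],
)

```text
time: 14.1
ee_pos: [0.4992, 0.0243, 0.0496]
eef_rot: [0.463, 0.8, 0.193, -0.33]
ft_force: [0.3, 0.5, 0.6]
width: 0.0521
grip_force: 0.0
```

```bash
python3 st.py; python3 t6.py
```

```text
14.1 [ 0.016  0.675  0.298  1.606 -0.68   1.568  1.081] [0.4992 0.0243 0.0496] w 0.0521 g 0.0 F [0.3 0.5 0.6]
[[-0.354  0.867 -0.35 ]
 [ 0.613  0.498  0.614]
 [ 0.707  0.002 -0.708]]
ik err 0.0 [ 0.41  0.53 -0.23  1.55 -0.46  1.61  0.81]
turn [ 0.0035  0.0006 -0.0002] shift [ 0.071  -0.     -0.0684] rows>= 1.6
turn [ 0.0035  0.0006 -0.0002] shift [ 0.0004 -0.0003  0.0024] rows>= 0.0
ik err 0.0 [ 0.55  0.68 -0.42  1.6  -0.33  1.44  0.8 ]
```

Aligned; close and record the hold.

>>> step_arm(
  deltas=[
    [[0,0,0,0,0,0,25],[0,0,0,0,0,0,5],[0,0,0,0,0,0,0],[0,0,0,0,0,0,0],[0,0,0,0,0,0,0],[0,0,0,0,0,0,0]],
  ],
  squeeze=35,
)

```text
time: 14.85
ee_pos: [0.4987, 0.0243, 0.0487]
eef_rot: [0.463, 0.8, 0.192, -0.331]
ft_force: [0.5, -0.2, -0.4]
width: 0.0063
grip_force: 35.0
```

```bash
python3 st.py
cat > t7.py <<'E'
from go import *
zb=np.array([-.5,.8660254,0]);yb=np.array([.8660254,.5,0]);xb=np.array([0,0,1.])
s=readout.read_state();Rt=R.from_quat(s['eef_rot']).as_matrix();Rs=np.c_[xb,yb,zb]
H=Rs.T@Rt;pb=Rs.T@(np.array(s['ee_pos'])-[.465,-.06,.032]);print(pb);np.savez('hold2.npz',H=H,pb=pb)
up=np.array(s['ee_pos'])+[0,0,.17];goto(up,Rt);q=chk(up,Rt)
# stand on ears: z down, y same, x = y x z
zd=np.array([0,0,-1.]);Re=np.c_[np.cross(yb,zd),yb,zd];Mt=Re@H
pt=np.array([.44,-.02,.131])+Re@pb;print('final',pt,Mt.round(2));chk(pt+[0,0,.1],Mt,q);chk(pt,Mt,q)
E
python3 t7.py
```

```text
14.85 [ 0.016  0.677  0.298  1.607 -0.68   1.567  1.082] [0.4987 0.0243 0.0487] w 0.0063 g 35.0 F [ 0.5 -0.2 -0.4]
[[-0.353  0.867 -0.351]
 [ 0.613  0.498  0.614]
 [ 0.707  0.001 -0.707]]
[0.01674742 0.07134982 0.05620064]
turn [0. 0. 0.] shift [ 0.1202  0.0002 -0.1202] rows>= 2.7
ik err 0.0 [ 0.38  0.46 -0.19  1.49 -0.49  1.73  0.76]
final [0.49341704 0.0301786  0.07479936] [[-0.35  0.87  0.36]
 [ 0.61  0.5  -0.61]
 [-0.71  0.   -0.71]]
ik err 0.0 [-0.32  0.08 -0.4   2.08  0.84  1.3  -0.57]
ik err 0.0 [-0.47  0.25 -0.25  2.15  0.93  1.16 -0.78]
```

```bash
cat >> t7.py <<'E'
goto(pt+[0,0,.1],Mt)
E
python3 t7.py | tail -1
```

```text
turn [-1.5000e-03 -1.5708e+00 -4.7000e-03] shift [ 0.0946 -0.0015 -0.0837] rows>= 8.4
```

>>> step_arm(
  deltas=[
    [[0,0,0,0.02,0,-0.02,0],[0,0,0,0.06,0,-0.06,0],[0,0,0,0.1,0,-0.1,0],[0,-0.15,0,0.12,0,-0.12,0],[0,-0.3,0,0.12,0,-0.12,0],[0,-0.46,0,0.12,0,-0.12,0],[0,-0.62,0,0.118,0,-0.117,0],[0,-0.78,0,0.115,0,-0.113,0],[0,-0.94,0,0.112,0,-0.107,0],[0,-1.1,0,0.109,0,-0.1,0],[0,-1.26,0,0.105,0,-0.095,0],[0,-1.42,0,0.1,0,-0.09,0],[-0.0015,-1.5708,-0.0047,0.095,-0.0015,-0.084,0],[-0.0015,-1.5708,-0.0047,0.095,-0.0015,-0.084,0],[-0.0015,-1.5708,-0.0047,0.095,-0.0015,-0.084,0]],
  ],
)

```text
time: 16.73
ee_pos: [0.4937, 0.0297, 0.1758]
eef_rot: [0.463, 0.8, -0.189, 0.331]
ft_force: [0.1, -0.5, -0.7]
width: 0.0063
grip_force: 35.1
```

```bash
python3 st.py
cat > t8.py <<'E'
from go import *
z=np.load('hold2.npz');H,pb=z['H'],z['pb'];yb=np.array([.8660254,.5,0])
zd=np.array([0,0,-1.]);Re=np.c_[np.cross(yb,zd),yb,zd];Mt=Re@H
pt=np.array([.44,-.02,.131])+Re@pb;goto(pt+[0,0,.004],Mt)
E
python3 t8.py
python3 - <<'E'
from bench import cams
import numpy as np,cv2
d=cams.camera('scene');hsv=cv2.cvtColor(d['img'],cv2.COLOR_RGB2HSV)
m=((hsv[...,0]>105)&(hsv[...,0]<125)&(hsv[...,1]>140)&(hsv[...,2]>50)).astype(np.uint8)
n,l,st,c=cv2.connectedComponentsWithStats(m)
print([(s.tolist()) for s in st[1:] if s[4]>60])
cv2.imwrite('pics/g3.png',cv2.resize(d['img'][90:300,150:430,::-1],None,fx=2.4,fy=2.4,interpolation=cv2.INTER_CUBIC))
E
```

```text
16.73 [-0.691  0.075 -0.014  2.086  0.812  1.277 -0.551] [0.4937 0.0297 0.1758] w 0.0063 g 35.1 F [ 0.1 -0.5 -0.7]
[[-0.353  0.866  0.354]
 [ 0.615  0.5   -0.609]
 [-0.705  0.003 -0.709]]
turn [-0.0009 -0.0027 -0.0011] shift [ 0.0687 -0.0003  0.0684] rows>= 1.6
[[508, 49, 106, 64, 3762], [258, 123, 37, 35, 309], [295, 139, 24, 77, 854], [36, 253, 137, 81, 6195], [11, 288, 79, 107, 486]]
```

View pics/g3.png

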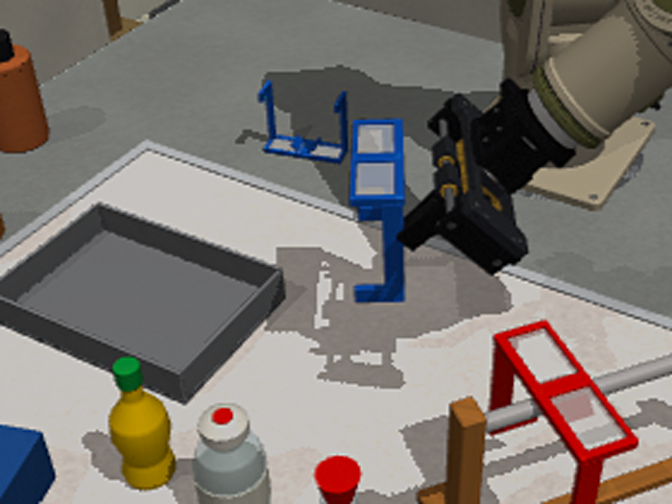

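The lenses now face up with the arms hanging down, held level. Lowering onto the ear ends.

>>> step_arm(
  deltas=[
    [[0,0,0,0.02,0,0.02,0],[0,0,0,0.045,0,0.045,0],[0,0,0,0.06,0,0.06,0],[0,-0.003,0,0.0687,0,0.0684,0],[0,-0.003,0,0.0697,0,0.0694,0],[0,-0.003,0,0.0707,0,0.0704,0],[0,-0.003,0,0.0712,0,0.071,0],[0,-0.003,0,0.0717,0,0.0714,0],[0,-0.003,0,0.0717,0,0.0714,0],[0,-0.003,0,0.0717,0,0.0714,0]],
  ],
)

```text
time: 18.02
ee_pos: [0.4938, 0.0308, 0.0745]
eef_rot: [0.462, 0.8, -0.19, 0.334]
ft_force: [-0.5, 0.7, 3.7]
width: 0.0068
grip_force: 35.0
```

```bash
python3 st.py; python3 t8.py
```

```text
18.02 [-0.7    0.251 -0.012  2.153  0.889  1.122 -0.751] [0.4938 0.0308 0.0745] w 0.0068 g 35.0 F [-0.5  0.7  3.7]
[[-0.351  0.865  0.358]
 [ 0.611  0.501 -0.612]
 [-0.709  0.003 -0.705]]
turn [ 0.0006  0.0032 -0.0003] shift [-0.0033 -0.0006 -0.0028] rows>= 0.1
```

>>> step_arm(
  deltas=[
    [[0,0,0,0,0,0,10],[0,0,0,0,0,0,20],[0,0,0,0,0,0,30],[0,0,0,0,0,0,40],[0,0,0,0,0,0,40],[0,0,0,0,0,-0.02,40],[0,0,0,0,0,-0.06,40],[0,0,0,0,0,-0.11,40],[0,0,0,0,0,-0.16,60],[0,0,0,-0.05,0,-0.18,100],[0,0,0,-0.1,0,-0.18,100],[0,0,0,-0.1,0,-0.18,100]],
  ],
)

```text
time: 19.52
ee_pos: [0.4655, 0.078, 0.2744]
eef_rot: [0.464, 0.798, -0.189, 0.334]
ft_force: [0.1, -0.1, -0.8]
width: 0.0671
grip_force: 0.0
```

```bash
python3 st.py
cat > t9.py <<'E'
from go import *
# top grasp: tool down; closing along body x az 120; camera
c=np.array([.44,-.02]);yb=np.array([.8660254,.5]);
for ay in(120,-60):
    M=down(ay);p=np.r_[c+.0*yb,.34];print(ay,M[:,0].round(2));q=chk(p,M);goto(p,M)
    M2=down(ay+21.6);P=np.r_[.475,.335,.27];chk(P,M2,q)
E
python3 t9.py
```

```text
19.52 [-0.765 -0.017 -0.065  1.956  0.744  1.513 -0.478] [0.4655 0.078  0.2744] w 0.0671 g 0.0 F [ 0.1 -0.1 -0.8]
[[-0.347  0.867  0.357]
 [ 0.615  0.498 -0.612]
 [-0.709  0.008 -0.706]]
120 [-0.87 -0.5  -0.  ]
ik err 0.0 [-0.2  -0.11  0.13  1.68  0.01  1.57  2.02]
turn [-0.6112  0.6209 -1.487 ] shift [-0.0978 -0.0704  0.0046] rows>= 9.2
ik err 0.0 [-0.32  0.22 -0.45  1.49  0.1   1.45  1.7 ]
-60 [0.87 0.5  0.  ]
ik err 0.0 [-0.01 -0.11 -0.04  1.68 -0.    1.57 -1.1 ]
turn [0.62   0.6103 1.4764] shift [-0.0978 -0.0704  0.0046] rows>= 9.2
ik err 0.0 [-0.33  0.22 -0.44  1.49  0.1   1.45 -1.44]
```

>>> step_arm(
  deltas=[
    [[0.062,0.061,0.148,-0.02,-0.01,0,100],[0.124,0.122,0.295,-0.04,-0.02,0,100],[0.186,0.183,0.443,-0.06,-0.03,0.002,100],[0.248,0.244,0.59,-0.075,-0.04,0.003,100],[0.31,0.305,0.738,-0.09,-0.05,0.004,100],[0.372,0.366,0.886,-0.098,-0.06,0.005,100],[0.434,0.427,1.033,-0.098,-0.07,0.005,100],[0.496,0.488,1.181,-0.098,-0.07,0.005,100],[0.558,0.549,1.329,-0.098,-0.07,0.005,100],[0.62,0.61,1.476,-0.098,-0.07,0.005,100],[0.62,0.61,1.476,-0.098,-0.07,0.005,100],[0.62,0.61,1.476,-0.098,-0.07,0.005,100]],
  ],
)

```text
time: 21.02
ee_pos: [0.4399, -0.0175, 0.3371]
eef_rot: [0.965, 0.263, -0.003, 0.002]
ft_force: [-0.8, -0.1, -0.9]
width: 0.0869
grip_force: 0.0
```

```bash
python3 st.py
python3 - <<'E'
from bench import readout,cams
from h import *
s=readout.read_state();c=cams.camera('wrist');c['s']=s
np.save('pics/w3.npy',c,allow_pickle=True)
d=cams.camera('scene');np.save('pics/s4.npy',d,allow_pickle=True);d2=cams.camera('side');np.save('pics/d4.npy',d2,allow_pickle=True)
cv2.imwrite('pics/w3.png',c['img'][:,:,::-1])
y=np.array([.866,.5,0]);x=np.array([-.5,.866,0]);o,M=cam(c,s)
for a in(-.026,.026):
  for b in (-.075,.075):
    p=np.array([.44,-.02,.131])+a*x+b*y
    q=M.T@(p-o);r=[(c['cx']+c['fx']*q[0]/-q[2]).round(1),(c['cy']-c['fy']*q[1]/-q[2]).round(1)]
    print(a,b,r)
E
```

```text
21.02 [-0.414 -0.138  0.309  1.705  0.046  1.574 -1.147] [ 0.4399 -0.0175  0.3371] w 0.0869 g 0.0 F [-0.8 -0.1 -0.9]
[[ 0.862  0.508 -0.006]
 [ 0.508 -0.862 -0.005]
 [-0.008  0.001 -1.   ]]
-0.026 -0.075 [np.float64(340.0), np.float64(224.4)]
-0.026 0.075 [np.float64(343.7), np.float64(111.4)]
0.026 -0.075 [np.float64(302.4), np.float64(224.1)]
0.026 0.075 [np.float64(301.2), np.float64(111.0)]
```

View pics/w3.png

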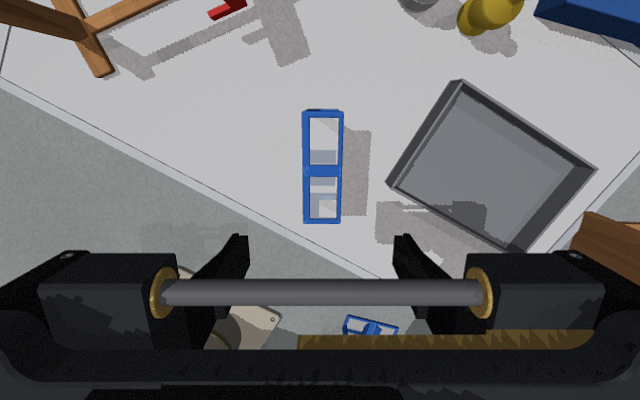

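Wrist view: the specs stand lens up, corners (302,110), (344,110), (341,223), (302,223), matching the prediction to about 1 px. Next I'll grasp the front from above and locate the bar and the red pair.

Run:
```python
from h import *
S=np.load('pics/s4.npy',allow_pickle=True).item();D=np.load('pics/d4.npy',allow_pickle=True).item()
def red(I,box):
    h=cv2.cvtColor(I,cv2.COLOR_RGB2HSV);m=(((h[...,0]<6)|(h[...,0]>174))&(h[...,1]>150)&(h[...,2]>60)).astype(np.uint8)
    z=np.zeros_like(m);x0,y0,x1,y1=box;z[y0:y1,x0:x1]=m[y0:y1,x0:x1];return z
# front top-face corners by plane z=.184, clicks from crop1 and crop2 (scene didn't move)
s=[plane(S,(135+u/2.05,150+v/2.05),.184) for u,v in((454,164),(497,152),(575,257),(531,270))]
d=[plane(D,(200+u/2.5,110+v/2.5),.184) for u,v in((67,322),(192,253),(217,273),(93,347))]
u=np.array([.784,-.621]);n=np.array([.621,.784]);mid=np.array([.539,.286])
for p in s+d: q=p[:2]-mid;print(p.round(3),'along',(q@u).round(4),'perp',(q@n).round(4))
print('centres',np.mean(s,0).round(4),np.mean(d,0).round(4))
# bar: grey edges in scene -> perp position. sample triangulated points on post tops
for k,I in (('scene',S),('side',D)):
    m=red(I['img'],(200,200,450,330) if k=='scene' else (200,200,330,300));ys,xs=np.nonzero(m);print(k,xs.min(),xs.max(),ys.min(),ys.max())
# top-face of wooden posts
for k,I,box in (('scene',S,(325,200,500,345)),('side',D,(215,190,350,350))):
    h=cv2.cvtColor(I['img'],cv2.COLOR_RGB2HSV);x0,y0,x1,y1=box
    m=((h[...,0]>8)&(h[...,0]<18)&(h[...,1]>110)&(h[...,2]>150)).astype(np.uint8);z=np.zeros_like(m);z[y0:y1,x0:x1]=m[y0:y1,x0:x1]
    nn,l,st,c=cv2.connectedComponentsWithStats(z)
    for i in range(1,nn):
        if st[i,4]>15: print(k,c[i].round(1),st[i],plane(I,c[i],.188).round(4))
```

```text
[0.57  0.173 0.184] along 0.0945 perp -0.0692
[0.533 0.204 0.184] along 0.0462 perp -0.0686
[0.627 0.319 0.184] along 0.0484 perp 0.08
[0.66  0.29  0.184] along 0.0924 perp 0.0781
[0.654 0.294 0.184] along 0.0854 perp 0.0774
[0.561 0.177 0.184] along 0.0855 perp -0.0719
[0.529 0.202 0.184] along 0.0445 perp -0.0718
[0.619 0.322 0.184] along 0.0408 perp 0.0776
centres [0.5973 0.2463 0.184 ] [0.591  0.2485 0.184 ]
scene 239 415 224 321
side 216 288 200 281
scene [480.1 220.5] [475 219  11   5  31] [0.421  0.3872 0.188 ]
scene [345.5 262.7] [340 260  12   7  46] [0.6652 0.1946 0.188 ]
scene [447.3 278. ] [439 274  19  10  98] [0.608  0.3715 0.188 ]
scene [403.4 296.2] [399 294  10   5  18] [0.6855 0.3167 0.188 ]
scene [371.2 307.8] [358 303  28  10  41] [0.7354 0.2778 0.188 ]
side [305.8 315.2] [300 310  11  13  62] [0.4241 0.4808 0.188 ]
```

```bash
python3 -c "
from go import *
M=down(-60)
for p in([.4183,-.0325,.19],[.4183,-.0325,.135]): q=chk(p,M);goto(p,M)"
```

```text
ik err 0.0 [-0.   -0.1  -0.03  1.99 -0.    1.26 -1.08]
turn [0.0013 0.0066 0.0078] shift [-0.0254  0.0018  0.1475] rows>= 2.4
ik err 0.0 [ 0.   -0.05 -0.03  2.06 -0.    1.13 -1.08]
turn [0.0013 0.0066 0.0078] shift [-0.0251  0.0017  0.2025] rows>= 3.3
```

>>> step_arm(
  deltas=[
    [[0,0.0066,0.0078,-0.012,0.001,0.04,100],[0,0.0066,0.0078,-0.0254,0.0018,0.08,100],[0,0.0066,0.0078,-0.0254,0.0018,0.12,100],[0,0.0066,0.0078,-0.0254,0.0018,0.15,100],[0,0.0066,0.0078,-0.0254,0.0018,0.17,100],[0,0.0066,0.0078,-0.0251,0.0017,0.19,100],[0,0.0066,0.0078,-0.0251,0.0017,0.2025,100],[0,0.0066,0.0078,-0.0251,0.0017,0.2025,100],[0,0.0066,0.0078,-0.0251,0.0017,0.2025,80],[0,0.0066,0.0078,-0.0251,0.0017,0.2025,70],[0,0.0066,0.0078,-0.0251,0.0017,0.2025,65]],
  ],
  squeeze=20,
)

```text
time: 22.55
ee_pos: [0.4187, -0.0331, 0.1358]
eef_rot: [0.966, 0.257, 0.001, 0.0]
ft_force: [-0.3, 0.2, -0.1]
width: 0.065
grip_force: 0.0
```

>>> step_arm(
  deltas=[
    [[0,0,0,0,0,0,60],[0,0,0,0,0,0,55],[0,0,0,0,0,0,50],[0,0,0,0,0,0,45],[0,0,0,0,0,0,45]],
  ],
  squeeze=20,
)

```text
time: 23.18
ee_pos: [0.4184, -0.0331, 0.1354]
eef_rot: [0.966, 0.257, 0.001, 0.0]
ft_force: [-0.3, 0.6, 0.5]
width: 0.0399
grip_force: 0.0
```

```bash
python3 st.py
```

```text
23.18 [-0.39  -0.085  0.347  2.085  0.032  1.135 -1.108] [ 0.4184 -0.0331  0.1354] w 0.0399 g 0.0 F [-0.3  0.6  0.5]
[[ 0.868  0.497  0.002]
 [ 0.497 -0.868  0.   ]
 [ 0.001  0.001 -1.   ]]
```

I've used all ten picture views, so from here I check by mask numbers.

Run:
```python
from bench import readout,cams
from h import *
s=readout.read_state();W=cams.camera('wrist');W['s']=s;np.save('pics/w5.npy',W,allow_pickle=True)
def B(I):
    h=cv2.cvtColor(I,cv2.COLOR_RGB2HSV);return ((h[...,0]>105)&(h[...,0]<125)&(h[...,1]>140)&(h[...,2]>50)).astype(np.uint8)
for k in('scene','side'):
    I=cams.camera(k);np.save(f'pics/{k}5.npy',I,allow_pickle=True);m=B(I['img'])
    y=np.array([.866,.5,0]);x=np.array([-.5,.866,0]);o,M=cam(I)
    for a in(-.026,.026):
      for b in (-.075,.075):
        q=M.T@(np.array([.44,-.02,.131])+a*x+b*y-o);print(k,a,b,(I['cx']+I['fx']*q[0]/-q[2]).round(1),(I['cy']-I['fy']*q[1]/-q[2]).round(1))
    p=np.load('pics/s4.npy' if k=='scene' else 'pics/d4.npy',allow_pickle=True).item();mp=B(p['img'])
    for nm,mm in(('before',mp),('now',m)):
        n,l,st,c=cv2.connectedComponentsWithStats(mm);print(k,nm,[t.tolist() for t in st[1:] if t[4]>40])
m=B(W['img']);ys,xs=np.nonzero(m)
for r in range(60,300,4): 
    l=''.join('#' if m[r,k] else '.' for k in range(200,460,3))
    if '#' in l: print(r,l)
```

```text
scene -0.026 -0.075 297.4 170.8
scene -0.026 0.075 296.1 207.6
scene 0.026 -0.075 317.2 170.6
scene 0.026 0.075 318.1 207.5
scene before [[508, 49, 106, 64, 3702], [258, 124, 37, 34, 297], [298, 171, 21, 74, 690], [36, 253, 137, 81, 6195], [11, 288, 79, 107, 451]]
scene now [[508, 49, 106, 64, 3727], [258, 124, 12, 31, 91], [298, 171, 21, 74, 669], [36, 253, 137, 81, 6196], [11, 288, 79, 107, 464]]
side -0.026 -0.075 355.8 175.4
side -0.026 0.075 308.1 186.2
side 0.026 -0.075 362.9 185.3
side 0.026 0.075 314.1 196.8
side before [[0, 0, 157, 261, 27156], [605, 0, 35, 40, 1139], [208, 126, 36, 54, 1418], [414, 145, 21, 41, 329], [308, 177, 54, 52, 571]]
side now [[0, 0, 157, 261, 27156], [595, 0, 10, 18, 46], [605, 0, 35, 40, 1153], [208, 126, 36, 54, 1416], [416, 145, 19, 41, 316], [308, 178, 54, 51, 547]]
76 .........................##############################................................
80 .........................##############################................................
84 .........................##############################................................
88 .......
[... 3702 characters left out ...]
#..................##...................................
252 ..............................##..................##...................................
256 ..............................##..................##...................................
260 ..............................##..................##...................................
264 ..............................##..................##...................................
268 ..............................##..................##...................................
272 .............................###..................##...................................
276 .............................###..................##...................................
```

Run:
```python
from bench import r
print('nose',r.nose_length)
from h import *
W=np.load('pics/w5.npy',allow_pickle=True).item();T=np.linalg.inv(W['T_tool_cam'])
def pr(p):
    q=(T@np.r_[p,1])[:3];return (W['cx']+W['fx']*q[0]/-q[2]).round(0),(W['cy']-W['fy']*q[1]/-q[2]).round(0)
for p in((0,.02,.022),(0,-.02,.022),(.0095,.02,.022),(0,.035,.022),(0,-.035,.022),(0,.026,.0044),(0,-.026,.0044),(0,.02,0)): print(p,pr(p))
im=W['img'];
for r_ in range(200,300,4): print(r_,''.join('B' if (b>g+40 and b>r+40) else ('#' if max(r,g,b)<50 else '.') for r,g,b in im[r_,210:450:2].astype(int)))
```

```text
nose 0.022
(0, 0.02, 0.022) (np.float64(348.0), np.float64(227.0))
(0, -0.02, 0.022) (np.float64(292.0), np.float64(227.0))
(0.0095, 0.02, 0.022) (np.float64(349.0), np.float64(215.0))
(0, 0.035, 0.022) (np.float64(369.0), np.float64(227.0))
(0, -0.035, 0.022) (np.float64(271.0), np.float64(227.0))
(0, 0.026, 0.0044) (np.float64(360.0), np.float64(238.0))
(0, -0.026, 0.0044) (np.float64(281.0), np.float64(238.0))
(0, 0.02, 0) (np.float64(351.0), np.float64(241.0))
200 ...................................BBBBBBBBBBBBBBBBBBBBBBBBBBBBBBBBBBBBBBBB.............................................
204 ...................................BBBBBBBBBBBBBBBBBBBBBBBBBBBBBBBBBBBBBBBB.............................................
208 ...................................BBBBBBBBBBBBBBBBBBBBBBBBBBBBBBBBBBBBBBBB.............................................
212 ...................................BBBBBBB.............................BBBB.....................................##......
216 ...................................BBBBBBB.............................BBBB.....................................####....
220 ..
[... 1793 characters left out ...]
.........................BBB###################.......#####################
280 #############...###############################################################################....#####################
284 #############...######.............................................................................#####################
288 ############........................................................................................####################
292 ..........##........................................................................................##..................
296 ........#.##........................................................................................##..................
```

>>> step_arm(
  deltas=[
    [[0,0,0,0,0,0,55],[0,0,0,0,0,0,65],[0,0,0,0,0,0,75],[0,0,0,0,0,0,75]],
  ],
)

```text
time: 23.82
ee_pos: [0.4184, -0.0331, 0.1354]
eef_rot: [0.966, 0.257, 0.001, 0.0]
ft_force: [0.3, 0.3, 0.2]
width: 0.0632
grip_force: 0.0
```

```bash
cat > bl.py <<'E'
from bench import readout,cams
from h import *
def B(I):
    h=cv2.cvtColor(I,cv2.COLOR_RGB2HSV);return ((h[...,0]>105)&(h[...,0]<125)&(h[...,1]>140)&(h[...,2]>50)).astype(np.uint8)
if __name__=='__main__':
    for k,bx in(('scene',(285,150,345,260)),('side',(290,160,380,240))):
        I=cams.camera(k);m=B(I['img']);x0,y0,x1,y1=bx
        for r_ in range(y0,y1,2):
            l=''.join('B' if m[r_,c] else ('#' if I['img'][r_,c].max()<55 else '.') for c in range(x0,x1));print(k[:2],r_,l)
E
python3 st.py; python3 bl.py
```

```text
23.82 [-0.39  -0.085  0.347  2.085  0.032  1.135 -1.108] [ 0.4184 -0.0331  0.1354] w 0.0632 g 0.0 F [0.3 0.3 0.2]
[[ 0.868  0.497  0.002]
 [ 0.497 -0.868  0.   ]
 [ 0.001  0.001 -1.   ]]
sc 150 ......................................############..##.#####
sc 152 ########BB............................############......####
sc 154 ######................................############.########.
sc 156 ######..#############################.############.########.
sc 158 ########..............................############.....####.
sc 160 ##########..........................##############......####
sc 162 ...#######..........................######..................
sc 164 ....######..........................#####...................
sc 166 ....######..........................#####...................
sc 168 .....#####..........................####....................
sc 170 ......####..........................####....................
sc 172 ......####....BBBBBBBBBBBBBBBBBBB...###.....................
sc 174 .......###....B...............BBB...###.....................
sc 176 .......###....B.......
[... 6046 characters left out ...]
..............
si 226 ........................BBB...............................................................
si 228 .........................BB...............................................................
si 230 ..........................................................................................
si 232 ..........................................................................................
si 234 ..........................................................................................
si 236 ..........................................................................................
si 238 ..........................................................................................
```

Run:
```python
from h import *
from bench import readout
s=readout.read_state();Rt=R.from_quat(s['eef_rot']).as_matrix()
for k in('scene','side'):
    I=np.load(f'pics/{k}5.npy',allow_pickle=True).item();o,M=cam(I)
    for sg in(1,-1):
        for z in(.022,.012,.002,-.008,-.018):
            for xx in (0,):
                q=M.T@(np.array(s['ee_pos'])+Rt@np.array([xx,sg*.0385,z])-o);print(k,sg,z,xx,(I['cx']+I['fx']*q[0]/-q[2]).round(1),(I['cy']-I['fy']*q[1]/-q[2]).round(1))
```

```text
scene 1 0.022 0 292.1 187.6
scene 1 0.012 0 292.0 184.5
scene 1 0.002 0 291.9 181.4
scene 1 -0.008 0 291.8 178.2
scene 1 -0.018 0 291.6 175.0
scene -1 0.022 0 322.1 187.5
scene -1 0.012 0 322.1 184.4
scene -1 0.002 0 322.1 181.3
scene -1 -0.008 0 322.2 178.1
scene -1 -0.018 0 322.2 174.9
side 1 0.022 0 338.6 181.2
side 1 0.012 0 338.7 178.5
side 1 0.002 0 338.7 175.8
side 1 -0.008 0 338.8 173.1
side 1 -0.018 0 338.8 170.3
side -1 0.022 0 348.4 196.3
side -1 0.012 0 348.5 193.6
side -1 0.002 0 348.6 190.9
side -1 -0.008 0 348.7 188.1
side -1 -0.018 0 348.8 185.3
```

Both views put the fingertips about 30 mm higher than I assumed, so the fingers closed in air above the lens face. The specs are undisturbed. I'll open, go 24 mm lower and close again.

>>> step_arm(
  deltas=[
    [[0,0,0,0,0,0,85],[0,0,0,0,0,0,85],[0,0,0,0,0,0.006,85],[0,0,0,0,0,0.012,85],[0,0,0,0,0,0.018,85],[0,0,0,0,0,0.024,85],[0,0,0,0,0,0.024,85]],
  ],
)

```text
time: 24.8
ee_pos: [0.4181, -0.0332, 0.1108]
eef_rot: [0.966, 0.257, 0.0, 0.0]
ft_force: [-0.3, -0.1, -0.0]
width: 0.0738
grip_force: 0.0
```

```bash
python3 st.py; python3 bl.py | grep -E "sc (1[6-9]|20)|si (1[7-9]|20)"
```

```text
24.8 [-0.389 -0.054  0.353  2.115  0.021  1.077 -1.097] [ 0.4181 -0.0332  0.1108] w 0.0738 g 0.0 F [-0.3 -0.1 -0. ]
[[ 0.868  0.497  0.001]
 [ 0.497 -0.868 -0.   ]
 [ 0.     0.    -1.   ]]
sc 160 ######..................................############...#####
sc 162 ######..................................############...#####
sc 164 ######..................................############.######.
sc 166 ######..................................############...####.
sc 168 ########..............................##############....###.
sc 170 .#######..............................######................
sc 172 ..######......BBBBBBBBBBBBBBBBBBB.....#####.................
sc 174 ...#####......B...............BBB.....#####.................
sc 176 ....####......B...............BBB.....####..................
sc 178 ...#####......B...............BBB.....####..................
sc 180 .....####.....B...............BBB.....###...................
sc 182 .....###......B...............BBB.....###...................
sc 184 .....###......B...............BBB.....###...................
sc 186 ......##......B.....
[... 2048 characters left out ...]
..............
si 196 .......................BBBBBBBBBBBBBB...B...........................BBB...................
si 198 .......................BBBBB.......................................BBBB...................
si 200 .......................BBB..........................................#BB...................
si 202 .......................BBB.........................................B#BB...................
si 204 .......................BBB.....................................B...BBBB...................
si 206 .......................BBB.....................................BBBBBBBB...................
si 208 .......................BBB.....................................BBBBBBBB...................
```

>>> step_arm(
  deltas=[
    [[0,0,0,0,0,0,70],[0,0,0,0,0,0,64],[0,0,0,0,0,0,60],[0,0,0,0,0,0,55],[0,0,0,0,0,0,48],[0,0,0,0,0,0,40],[0,0,0,0,0,0,40]],
  ],
  squeeze=25,
)

```text
time: 25.78
ee_pos: [0.4185, -0.0331, 0.1114]
eef_rot: [0.966, 0.257, 0.001, 0.0]
ft_force: [0.2, 0.6, 1.7]
width: 0.0515
grip_force: 25.0
```

```bash
python3 st.py;python3 bl.py | grep -E "sc (17|19|20|24)|si (18|19|20)"
cat > t10.py <<'E'
from go import *
s=readout.read_state();p=np.array(s['ee_pos']);goto(p+[0,0,.15],down(-60))
q=chk(p+[0,0,.2],down(-60))
c=np.array([.4978,.3221]);n=np.array([.6205,.784]);
P=np.r_[c-.025*n,.111+.053+.07];print(P);chk(P,down(-38.4),q);goto(P,down(-38.4))
E
python3 t10.py
```

```text
25.77 [-0.389 -0.055  0.353  2.114  0.021  1.078 -1.097] [ 0.4185 -0.0331  0.1114] w 0.0515 g 25.0 F [0.2 0.6 1.7]
[[ 0.868  0.497  0.002]
 [ 0.497 -0.868  0.   ]
 [ 0.001  0.001 -1.   ]]
sc 170 ......######.....................######.....................
sc 172 .......#####.BBBBBBBBBBBBBBBBBBBB######.....................
sc 174 .......#####.BB...............BBB#####......................
sc 176 ........#####BB...............BBB#####......................
sc 178 .........####BB...............BBB####.......................
sc 190 .............BBBBBBBBBBBBBBBBBBBB...........................
sc 192 .............BB...............BBB...........................
sc 194 .............BB...............BBB...........................
sc 196 .............BB...............BBB...........................
sc 198 ............BB................BBB...........................
sc 200 ............BB................BBB...........................
sc 202 ............BB................BBB...........................
sc 204 ............BB................BBB...........................
sc 206 ............BBBBBBBBB
[... 1510 characters left out ...]
...............
si 202 .......................BBB.........................................BBBB...................
si 204 .......................BBB.....................................B...BBBB...................
si 206 .......................BBB.....................................BBBBBBBB...................
si 208 .......................BBB.....................................BBBBBBBB...................
turn [ 0.0007 -0.0015 -0.0035] shift [ 2.0e-04  1.0e-04 -1.5e-01] rows>= 2.4
ik err 0.0 [-0.   -0.15 -0.02  1.78 -0.    1.52 -1.07]
[0.4822875 0.3025    0.234    ]
ik err 0.0 [-0.29  0.21 -0.42  1.58  0.09  1.37 -1.38]
turn [ 0.0009 -0.0014 -0.3805] shift [ 0.2223 -0.2594 -0.1224] rows>= 5.8
```

```bash
cat > t11.py <<'E'
from go import *
c=np.array([.4978,.3221]);n=np.array([.6205,.784]);M=down(-38.4)
P=np.r_[c-.025*n,.345];print(P);q=chk(P,M);goto(P,M);P[2]=.1644;chk(P,M,q)
E
python3 t11.py
```

```text
[0.4822875 0.3025    0.345    ]
ik err 0.0 [-0.3   0.18 -0.41  1.38  0.07  1.6  -1.37]
turn [ 0.0009 -0.0014 -0.3805] shift [ 0.2225 -0.2593 -0.2334] rows>= 6.6
ik err 0.0 [-0.28  0.25 -0.43  1.67  0.11  1.24 -1.4 ]
```

>>> step_arm(
  deltas=[
    [[0,0,0,0,0,-0.01,40],[0,0,0,0,0,-0.04,40],[0,0,0,0,0,-0.09,40],[0,0,0,0,0,-0.14,40],[0,0,0,0,0,-0.19,40],[0,0,0,0,0,-0.22,40],[0,0,0,0,0,-0.234,40],[0,0,0,0,0,-0.234,40],[0,0,0,0,0,-0.234,40]],
  ],
)

```text
time: 27.0
ee_pos: [0.4176, -0.0332, 0.344]
eef_rot: [0.966, 0.257, -0.0, 0.0]
ft_force: [-0.2, 0.4, -0.5]
width: 0.0516
grip_force: 25.0
```

```bash
python3 st.py; python3 t11.py
```

```text
27.0 [-0.404 -0.197  0.316  1.737  0.061  1.592 -1.143] [ 0.4176 -0.0332  0.344 ] w 0.0516 g 25.0 F [-0.2  0.4 -0.5]
[[ 0.868  0.497 -0.   ]
 [ 0.497 -0.868 -0.   ]
 [-0.001  0.    -1.   ]]
[0.4822875 0.3025    0.345    ]
ik err 0.0 [-0.34  0.18 -0.36  1.38  0.06  1.6  -1.36]
turn [-1.000e-04  5.000e-04 -3.805e-01] shift [ 0.2229 -0.2591 -0.0011] rows>= 5.5
ik err 0.0 [-0.28  0.25 -0.43  1.67  0.11  1.24 -1.4 ]
```

>>> step_arm(
  deltas=[
    [[0,0,-0.03,0.016,-0.018,0,40],[0,0,-0.07,0.04,-0.047,0,40],[0,0,-0.12,0.07,-0.08,0,40],[0,0,-0.17,0.1,-0.116,0,40],[0,0,-0.22,0.13,-0.15,0,40],[0,0,-0.27,0.16,-0.185,0,40],[0,0,-0.32,0.19,-0.22,0,40],[0,0,-0.36,0.21,-0.245,-0.001,40],[0,0,-0.3805,0.223,-0.259,-0.001,40],[0,0,-0.3805,0.223,-0.259,-0.001,40],[0,0,-0.3805,0.223,-0.259,-0.001,40]],
  ],
)

```text
time: 28.38
ee_pos: [0.4831, 0.3013, 0.3465]
eef_rot: [0.901, 0.434, 0.001, 0.001]
ft_force: [0.5, 0.7, -1.4]
width: 0.0512
grip_force: 25.0
```

```bash
python3 st.py
python3 - <<'E'
from bl import *
s=readout.read_state();W=cams.camera('wrist');W['s']=s;np.save('pics/w6.npy',W,allow_pickle=True)
S=cams.camera('scene');np.save('pics/s6.npy',S,allow_pickle=True);D=cams.camera('side');np.save('pics/d6.npy',D,allow_pickle=True)
im=W['img'];h=cv2.cvtColor(im,cv2.COLOR_RGB2HSV).astype(int)
def ch(p,q):
    H,s_,v=q
    if s_>110 and v>50:
        if 105<H<125:return 'B'
        if H<6 or H>174:return 'R'
        if 8<=H<=20:return 'w'
    if v<55:return '#'
    return '.' if v>170 else ('-' if v>110 else '~')
for r in range(0,300,6): print(r,''.join(ch(im[r,c],h[r,c]) for c in range(60,600,5)))
E
```

```text
28.38 [-0.681  0.171  0.049  1.381 -0.007  1.588 -1.304] [0.4831 0.3013 0.3465] w 0.0512 g 25.0 F [ 0.5  0.7 -1.4]
[[ 0.623  0.783  0.002]
 [ 0.783 -0.623 -0.   ]
 [ 0.001  0.002 -1.   ]]
0 ---------------------................................-.............................-...---~~##~~~-----------
6 ----------------------..............................................................-..----~##~~~~-----.----
12 ------------------------................................................................---~##~~~~-----~----
18 -------------------------........................-...................................-...--~~##~~~----------
24 ---------------------------...........................................................-..---~##~~~~-----.---
30 ----------------------------..............................................................--~##~~~------.---
36 -----------------------------................-.........................................-..--~~#~~~~-----~---
42 -------------------------------.........................................................-..--~#~~~~---------
48 ---------------
[... 4018 characters left out ...]
####........########~.
264 #######-------####################---#######BBB----........~B#######---####################.......##########
270 #######~-----###################ww~-########BBB----........BB########~-ww###################~.....##########
276 ########---#####################~w##########BBB----........BB.########~www####################...~##########
282 ##~~~~~~~~#####################ww#~~~~~~~~~~~~~~~~~~~~~~~~~~~~~~~~~~~~~~~-######################~~~~~~~~~###
288 ##~~~~~~~######################w~~~~~~~~~~~~~~~~~~~~~~~~~~~~~~~~~~~~~~~~~-######################~~~~~~~~~~##
294 ~~~--~~--~####~#~~~~#~~~~~##~~#w~~~~~~-~~~-------~---~-~--~~-~~-~----~-~~w~~~~~~~~~~~~~#~~~~##~~~~~~~~~~~~##
```

Run:
```python
from h import *
W=np.load('pics/w6.npy',allow_pickle=True).item();s=W['s'];g=W['img'].astype(int)
for c in(380,388,395,462,470,478): print(c,[tuple(g[r,c])[0] for r in range(142,172)])
h=cv2.cvtColor(W['img'],cv2.COLOR_RGB2HSV)
m=((h[...,0]>8)&(h[...,0]<20)&(h[...,1]>110)&(h[...,2]>50))
for r in range(140,172,2): print(r,'L',np.nonzero(m[r,215:275])[0][[0,-1]]+215 if m[r,215:275].any() else '', 'R',np.nonzero(m[r,480:530])[0][[0,-1]]+480 if m[r,480:530].any() else '')
```

```text
380 [np.int64(164), np.int64(166), np.int64(165), np.int64(167), np.int64(174), np.int64(142), np.int64(157), np.int64(194), np.int64(160), np.int64(145), np.int64(156), np.int64(171), np.int64(179), np.int64(183), np.int64(189), np.int64(186), np.int64(185), np.int64(181), np.int64(172), np.int64(152), np.int64(116), np.int64(97), np.int64(129), np.int64(194), np.int64(202), np.int64(201), np.int64(201), np.int64(201), np.int64(201), np.int64(201)]
388 [np.int64(164), np.int64(164), np.int64(165), np.int64(168), np.int64(174), np.int64(141), np.int64(137), np.int64(140), np.int64(141), np.int64(145), np.int64(157), np.int64(169), np.int64(178), np.int64(182), np.int64(188), np.int64(185), np.int64(184), np.int64(181), np.int64(147), np.int64(117), np.int64(105), np.int64(113), np.int64(195), np.int64(203), np.int64(200), np.int64(201), np.int64(200), np.int64(201), np.int64(201), np.int64(200)]
395 [np.int64(166), np.int64(164), np.int64(162), np.int64(166), np.int64(165), np.int64(135), np.int64(143), np.int64(143), np.int64(143), np.int64(146), np.int64(158), np.int64(169), np.int
[... 1351 characters left out ...]
p.int64(181), np.int64(184), np.int64(185), np.int64(181), np.int64(174), np.int64(164), np.int64(150), np.int64(131), np.int64(82), np.int64(117), np.int64(196), np.int64(202), np.int64(201), np.int64(202), np.int64(202), np.int64(201), np.int64(200)]
140 L [243 269] R [480 480]
142 L [238 269] R [480 489]
144 L [234 269] R [480 498]
146 L [229 269] R [480 507]
148 L [225 269] R [480 516]
150 L [222 244] R [490 516]
152 L [223 243] R [491 516]
154 L [223 243] R [492 516]
156 L [223 243] R [492 515]
158 L [223 243] R [492 515]
160 L [224 243] R [491 514]
162 L [224 244] R [490 514]
164 L [224 265] R [480 514]
166 L [224 270] R [484 513]
168 L [224 271] R [489 513]
170 L [225 271] R [495 512]
```

Run:
```python
from h import *
W=np.load('pics/w6.npy',allow_pickle=True).item();s=W['s'];Rt=R.from_quat(s['eef_rot']).as_matrix();t=np.array(s['ee_pos'])
tl=lambda p:(Rt.T@(p-t)).round(4)
for uv,z in (((388,156.6),.166),((470,156.6),.166),((223,157),.188),((516,157),.188),((415,157),.184),((460,157),.184)):
    p=plane(W,uv,z,s);print(uv,p.round(4),'tool',tl(p))
T=np.linalg.inv(W['T_tool_cam'])
for p in((.1002,-.026,-.0196),(.1002,.026,-.0196),(.0252,0,-.0196),(.0252,.026,-.0196)):
    q=(T@np.r_[p,1])[:3];print(p,(W['cx']+W['fx']*q[0]/-q[2]).round(1),(W['cy']-W['fy']*q[1]/-q[2]).round(1))
from bl import B
m=B(W['img']);print('top row',np.nonzero(m[:,300:340].all(1))[0][:2]);
col=m[:,318];print(np.nonzero(np.diff(col.astype(int)))[0]); print([np.nonzero(m[r,250:400])[0][[0,-1]]+250 for r in(75,150,210)])
h=cv2.cvtColor(W['img'],cv2.COLOR_RGB2HSV);rr=((h[...,0]<6)|(h[...,0]>174))&(h[...,1]>130)
for r_ in(157,160):print('red',np.nonzero(rr[r_,380:480])[0][[0,-1]]+380)
```

```text
(388, 156.6) [0.5616 0.2692 0.166 ] tool [0.0237 0.0811 0.1806]
(470, 156.6) [0.6386 0.208  0.166 ] tool [0.0237 0.1795 0.1808]
(223, 157) [0.4146 0.3903 0.188 ] tool [ 0.0269 -0.1093  0.1583]
(516, 157) [0.6726 0.1852 0.188 ] tool [0.0271 0.2202 0.1588]
(415, 157) [0.5841 0.2547 0.184 ] tool [0.0263 0.1078 0.1627]
(460, 157) [0.6242 0.2228 0.184 ] tool [0.0263 0.159  0.1627]
(0.1002, -0.026, -0.0196) 265.9 68.7
(0.1002, 0.026, -0.0196) 374.5 68.8
(0.0252, 0, -0.0196) 320.1 215.2
(0.0252, 0.026, -0.0196) 366.9 215.2
top row [68 69]
[ 67  84 199 225 313 324]
[array([268, 372]), array([271, 369]), array([275, 366])]
red [407 452]
red [407 452]
```

The bar runs level under the bridge. Its axis is at tool x 23.7 mm, with the bridge at 25.2 mm; the red pair is 72 mm clear and the post 61 mm. Descending.

>>> step_arm(
  deltas=[
    [[0,0,0,-0.001,0,0.015,40],[0,0,0,-0.001,0,0.045,40],[0,0,0,-0.001,0,0.08,40],[0,0,0,-0.001,0,0.115,40],[0,0,0,-0.001,0,0.14,40],[0,0,0,-0.001,0,0.156,40],[0,0,0,-0.001,0,0.166,40],[0,0,0,-0.001,0,0.17,40],[0,0,0,-0.001,0,0.172,40],[0,0,0,-0.001,0,0.174,40],[0,0,0,-0.001,0,0.174,40],[0,0,0,-0.001,0,0.174,40]],
  ],
)

```text
time: 30.02
ee_pos: [0.4827, 0.3017, 0.1727]
eef_rot: [0.9, 0.435, 0.001, 0.0]
ft_force: [-0.5, -0.4, -0.6]
width: 0.0515
grip_force: 25.0
```

```bash
python3 st.py
```

```text
30.02 [-0.672  0.231  0.038  1.671 -0.008  1.238 -1.303] [0.4827 0.3017 0.1727] w 0.0515 g 25.0 F [-0.5 -0.4 -0.6]
[[ 0.621  0.784  0.002]
 [ 0.784 -0.621  0.   ]
 [ 0.001  0.001 -1.   ]]
```

8.3 mm to go; creeping.

>>> step_arm(
  deltas=[
    [[0,0,0,0,0,0.0015,40],[0,0,0,0,0,0.003,40],[0,0,0,0,0,0.0045,40],[0,0,0,0,0,0.0055,40],[0,0,0,0,0,0.0065,40],[0,0,0,0,0,0.007,40],[0,0,0,0,0,0.007,40]],
  ],
)

```text
time: 30.9
ee_pos: [0.4826, 0.3017, 0.1655]
eef_rot: [0.9, 0.435, 0.001, 0.0]
ft_force: [-0.0, -0.2, -1.2]
width: 0.0516
grip_force: 25.0
```

```bash
python3 st.py
```

```text
30.9 [-0.672  0.237  0.038  1.68  -0.009  1.224 -1.303] [0.4826 0.3017 0.1655] w 0.0516 g 25.0 F [-0.  -0.2 -1.2]
[[ 0.621  0.784  0.002]
 [ 0.784 -0.621  0.   ]
 [ 0.001  0.001 -1.   ]]
```

>>> step_arm(
  deltas=[
    [[0,0,0,0,0,0.0005,40],[0,0,0,0,0,0.001,40],[0,0,0,0,0,0.0015,40],[0,0,0,0,0,0.0015,40],[0,0,0,0,0,0.0015,40]],
  ],
)

```text
time: 31.52
ee_pos: [0.4826, 0.3017, 0.1642]
eef_rot: [0.9, 0.435, 0.001, 0.0]
ft_force: [-0.8, -1.2, 2.4]
width: 0.0513
grip_force: 25.0
```

```bash
python3 st.py
```

```text
31.52 [-0.672  0.238  0.038  1.682 -0.009  1.221 -1.303] [0.4826 0.3017 0.1642] w 0.0513 g 25.0 F [-0.8 -1.2  2.4]
[[ 0.621  0.784  0.002]
 [ 0.784 -0.621  0.   ]
 [ 0.001  0.001 -1.   ]]
```

The bridge touches the bar with about 3 N at the expected height. Releasing slowly.

>>> step_arm(
  deltas=[
    [[0,0,0,0,0,0,60],[0,0,0,0,0,0,62],[0,0,0,0,0,0,65],[0,0,0,0,0,0,70],[0,0,0,0,0,0,78],[0,0,0,0,0,0,85],[0,0,0,0,0,0,85],[0,0,0,0,0,-0.005,85],[0,0,0,0,0,-0.02,85],[0,0,0,0,0,-0.05,85],[0,0,0,0,0,-0.1,85],[0,0,0,0,0,-0.15,85],[0,0,0,0,0,-0.17,85],[0,0,0,0,0,-0.17,85],[0,0,0,0,0,-0.17,85]],
  ],
)

```text
time: 33.4
ee_pos: [0.4819, 0.3015, 0.3331]
eef_rot: [0.9, 0.435, 0.0, 0.0]
ft_force: [0.4, 0.5, -0.8]
width: 0.0739
grip_force: 0.0
```

```bash
python3 st.py
python3 - <<'E'
from bl import *
s=readout.read_state();W=cams.camera('wrist');T=np.linalg.inv(W['T_tool_cam'])
m=B(W['img']);Rt=R.from_quat(s['eef_rot']).as_matrix();t=np.array(s['ee_pos'])
n,l,st,c=cv2.connectedComponentsWithStats(m);print([a.tolist() for a in st[1:] if a[4]>60])
i=1+np.argmax(st[1:,4]);k=(l==i).astype(np.uint8);r=cv2.minAreaRect(cv2.findContours(k,0,2)[0][0]);print('rect',r)
cs=np.array([plane(W,p,.184,s) for p in cv2.boxPoints(r)]);print(cs.round(4),'centre',cs.mean(0).round(4),[np.linalg.norm(cs[j]-cs[j-1]).round(4) for j in range(4)])
h=cv2.cvtColor(W['img'],cv2.COLOR_RGB2HSV);rr=(((h[...,0]<6)|(h[...,0]>174))&(h[...,1]>130)).astype(np.uint8)
ys,xs=np.nonzero(rr[60:250,380:480]);print('red box',xs.min()+380,xs.max()+380,ys.min()+60,ys.max()+60)
S=cams.camera('scene');P=np.load('pics/s4.npy',allow_pickle=True).item();
df=np.abs(S['img'].astype(int)-P['img']).max(2)>40;n,l,st,c=cv2.connectedComponentsWithStats(df.astype(np.uint8));print('scene change',[a.tolist() for a in st[1:] if a[4]>60])
hs=cv2.cvtColor(S['img'],cv2.COLOR_RGB2HSV)
def ch(q):
    H,s_,v=map(int,q)
    if s_>120 and v>50:
        if 105<H<125:return 'B'
        if H<6 or H>174:return 'R'
        if 8<=H<=20:return 'w'
    return '#' if v<55 else '.'
for r_ in range(205,325,3): print(r_,''.join(ch(hs[r_,c]) for c in range(330,490,2)))
E
```

```text
33.4 [-0.681  0.17   0.048  1.41  -0.007  1.562 -1.304] [0.4819 0.3015 0.3331] w 0.0739 g 0.0 F [ 0.4  0.5 -0.8]
[[ 0.621  0.784  0.001]
 [ 0.784 -0.621 -0.001]
 [-0.     0.001 -1.   ]]
[[297, 87, 49, 136, 2646], [611, 224, 29, 57, 903]]
rect ((321.0, 154.5), (135.0, 48.0), 90.0)
[[0.5256 0.3947 0.184 ]
 [0.564  0.3644 0.184 ]
 [0.4749 0.2459 0.184 ]
 [0.4309 0.2807 0.184 ]] centre [0.4988 0.3214 0.184 ] [np.float64(0.1482), np.float64(0.0489), np.float64(0.1482), np.float64(0.0562)]
red box 386 468 89 247
scene change [[184, 0, 176, 266, 11506], [367, 0, 47, 53, 462], [321, 4, 9, 14, 63], [505, 9, 16, 25, 151], [383, 10, 136, 160, 6880], [359, 52, 12, 45, 247], [405, 54, 8, 19, 86], [413, 58, 5, 27, 96], [274, 126, 20, 19, 66], [265, 135, 17, 20, 118], [192, 186, 49, 20, 287], [408, 208, 65, 104, 2036], [371, 263, 12, 13, 80], [381, 278, 9, 13, 73], [399, 281, 21, 18, 195]]
205 ................................................................................
208 .................................................B..............................
211 ......................................
[... 2487 characters left out ...]
....................
301 wwwwwwwwww...........wwwwwwwwRRRRRw...................B.........................
304 wwwwwwwwww......wwwwwwwwwwwwwRRRRR..............................................
307 wwwwwwwwww..wwwwwwwwwwwwwww..RRRRR...RR.........................................
310 .wwwwwwwwwwwwwwwwwwwww......RRRRRRRRRRR.........................................
313 .wwwwwwwwwwwwwwwww..........RRRRRRRRRRR.........................................
316 ..wwwwwwwwwwww..............RRRRRRRR............................................
319 ...wwwwwwww................RRRRR................................................
322 ....wwwwwwww....................................................................
```

```bash
python3 -c "
from bench import r
print(r.close_job())"
```

```text
the job is handed in; nothing more can be done
None
```

The blue specs hang level on the free stretch of the rail, lenses up with one arm on each side, about 7 cm clear of the red pair; I handed the job in at about 33 s, the red pair and bottles were not touched, and the result of the judging was not shown.

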